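# Turn a stock flask over and stand it in the bench tray

## Robot

A 6-joint arm with a two-finger parallel gripper is mounted at the origin on a cart in front of the work surface, level with it; the furniture and walls round the work are solid. World frame = base frame: x ahead of the robot, y to its left, z up, the work surface at z = 0. Lengths are in m, angles in rad, forces in N, time in s.
With the tool pointing down it reaches from about 0.25 to 0.775 m from the base axis. Payload 4 kg.
Tool frame: the origin (TCP) lies midway between the tips of the shut fingers; the grasp point (between the pads) lies 19 mm behind it; z points along the fingers, x is the direction in which the jaws open and shut, and the axes are right-handed (so a half turn about z gives the same grasp; the last joint's range is limited). The gripper opens to 85 mm and grips with 20 to 120 N. Pads are 22 mm wide; open, the fingers measure 114 mm over their backs; the gripper's body (76 mm by 85 mm) begins 54 mm behind the grasp point. The pads swing forward as they close: fully open they stand 13 mm farther back than shut.
Start: joints at [-1.217, 0.087, 1.371, -0, 1.684, -0.103], TCP at [0.243, -0.494, 0.231] pointing down, gripper open.
Joint ranges: [-3.1, 3.1], [-0.76, 2.03], [0.27, 2.55], [-1.08, 4.22], [0.17, 2.65], [-2.57, 2.57]. Speed limits (rad/s): [2.79, 2.79, 3.14, 3.14, 3.14, 3.14].

## Interface

Orientations are given as a unit quaternion [w, x, y, z].
In Python, from cell import get_obs, eyes, workorder gives the robot as it stands.
- The arm moves only by the tool drive_tool, never from a script. Its argument "plan" is text: rows parted by semicolons, each of 7 numbers parted by spaces: the shift along the tool's x, y, z each as a share of 1 m, from -1 to 1, then the turn, a rotation vector about the tool's x, y, z each as a share of 30 degrees, from -1 to 1, then the finger opening in mm, from 0 to 85.4. A call has 1 to 5 rows; each row is the pose to reach, as a shift and turn from the pose commanded when the call began, along the tool's axes at that moment; what a row does not reach only later rows make up. A row lasts 1/12 s, in which the tool goes at most 41.7 mm and 7.16 degrees, less where a joint would pass 70% of its speed; a pose out of reach is approached as far as the arm can. A call with a number of a shift or a turn outside -1 to 1 is refused whole. A call with a gripper value outside its range is refused whole. The fingers move at their own pace and stop on an object; the grip force is fixed at half the most. Time passes only in rows, so rows that repeat a pose let the fingers close. It gives the time, the measured TCP pose, the force and the opening at its end, in the units of the state.
- get_obs(): the state, without advancing time (a new reading comes with each control period).
- eyes.snapshot(name): name is "side" or "top" or "wrist"; returns (picture, depth): 420x560x3 uint8, red, green, blue; 420x560 float32, m along the optical axis (not along the pixel's ray), 0 where there is no reading.
- eyes.get_calibration(name): a dict with "intrinsics" (3x3 intrinsics, pixels), "camera_from_world" (4x4, takes a point from world to camera coordinates). Camera axes: x right, y down, z forward; pixel columns grow to the right and rows downward; lengths in m; the calibration is good to about 2 mm. A picture is of the moment at which its call begins: read the wrist's pose just before it. get_calibration takes no time and is no camera call; for the wrist camera it gives the pose at the moment of the call.
- workorder.sign_off(): hands the job in, once; it reports no verdict.
Trained networks look in the newest picture that a camera, given by its name, has taken for a name from the list of things; names that differ only in an ending like _2 or _b are one class to them, and where a whole thing is asked for, a point or a joint stands for the part that bears it (a point fixed in the world has none). Each returns a list of dicts, best first, with "p" (0 to 1); they miss things now and then, are a little off and sometimes report something else, mostly with a low value. They report only what shows in the picture. A call takes as long as a camera call.
- eyes.find_in(camera, label): "point" ([x, y, z] in m, in world coordinates, good to about 4 mm: the middle of the surface that is visible of it).
The state is a dict: "t": time; "joint_pos": joint angles; "joint_velocities": joint speeds; "joint_torque": joint torques, N m; "tcp_pos": TCP position; "tool_rot": TCP orientation; "contact_force": force on the tool from outside, world axes, zero at the start; "ft_torque": the same for the moment, N m; "width": finger opening in m.
Only numpy, scipy, OpenCV 4.12 (cv2) and the standard library are available. Lean on these libraries where they do the work, as an engineer would, in place of code of your own. Each camera call takes 0.05 s, during which the arm holds its last target.

## Task

Draw the flask out of the stock rack, turn it straight upside down (cap at the bottom) and keep it so for two seconds to loosen what has settled in it, then stand it upright, cap up, in the empty deep pocket of the pulled-out tray and let go. Then push the tray gently home until it clicks in and is fully shut. Do not drop or fling the flask, and do not disturb the spray can, the screw tray or the small tin.

Things in the scene. Friction and masses are not known exactly. Their poses are not given: they have to be found in the camera images.
- flask: White oblong plastic flask with a black screw cap, 165 x 56 x 44 mm, about 0.3 kg; starts lying on a broad side in the rack's upper right hole, base end out. x runs along it from base to cap, y across the 56 mm, z across the 44 mm (up at the start). Origin: mid-length on the side it first lies on; centre line at z = 22 mm, base face at x = -82.5 mm, full-width body ends at x = +42.5 mm.
- flask_base (a point): Centre of the flask's base face (the end away from the cap), at first sticking out of the rack by about 62 mm towards the robot; axes as flask.
- flask_cap (a point): Centre of the outer face of the flask's screw cap (35 mm in diameter, 27 mm long, on a narrow neck); axes as flask.
- rack: Fixed grey sheet-metal rack, 124 mm deep (x), 164 mm wide (y), 136 mm high, with two by two pigeonholes open to the front (-x), each 76 mm wide and 56 mm high, walls 4 mm. The floor of the upper holes is 76 mm above the bench, their roof 132 to 136 mm. An air tool sticks out of the lower left hole and stays there. Origin: centre of the underside.
- unit: Fixed grey bench-top cabinet, 236 mm deep (x), 206 mm wide (y), 222 mm high, open at the front (-x), with one pull-out tray. Origin: centre of the underside. Its front face is at x = -118 mm.
- tray (a joint): How far the tray is pulled out to the unit's -x (m): 0 is fully shut; it starts 0.125 to 0.16 open. A spring roller resists it with about 8 N from 15 mm to 6 mm before home, then pulls it in.
- pocket (a point): Centre of the pocket's floor in the tray (moves with it), 42 mm above the bench; axes as unit. The pocket is 54 mm (x) by 66 mm (y) inside; its walls rise 62 mm above this point, a flared lip to 71 mm. A low tin, 40 mm high, stands beside it in the tray (88 mm to -y) and stays there.
- tray_handle (a point): Middle of the tray's bar handle, 82 mm above the bench: a bar 10 mm thick, 92 mm long along the unit's y, its axis 34 mm in front of the tray's front panel, whose top edge is 109 mm above the bench.
- spray_can: Bystander: spray can 59 mm in diameter, 198 mm high, standing on the bench; origin at the centre of its underside.
- screw_tray: Bystander: low steel tray of screws, 87 x 130 mm, 44 mm high; origin at the centre of its underside.
- small_tin: Bystander: small lidded tin, 77 mm in diameter and 77 mm high, standing on the bench; origin at the centre of its underside.

How it is judged:
On the way, in this order (a step that is already met when the one before it is completed fails the run):
1. the flask is upside down, its long axis within 15 degrees of vertical with the cap at the bottom, for 1.5 s (angle between flask's own x axis and vertical above 2.88 rad), for 1.5 s.
2. the flask stands upright in the pocket, released, with the tray still open (distance between flask_base and pocket below 0.013 m and angle between flask's own x axis and vertical below 0.12 rad and contact force between the fingers and flask below 0.1 N and value of joint tray above 0.05 m), for 0.2 s.
At the end, for the whole second after the job is handed in: The tray is shut past its click (less than 3 mm open) and the flask stands upright, cap up (within 7 degrees), at rest on the floor of the tray's pocket (base centre within 13 mm of the pocket's centre) (value of joint tray below 0.003 m and distance between flask_base and pocket below 0.013 m and angle between flask's own x axis and vertical below 0.12 rad and linear speed of flask below 0.05 m/s); the robot touches nothing.
It fails at once if the flask is dropped or thrown (faster than 1.4 m/s) (linear speed of flask above 1.4 m/s).
It fails at once if the tray is slammed (faster than 0.5 m/s) (velocity of joint tray below -0.5 m/s).
It fails at once if a bystander (spray can, screw tray, small tin) is shifted by more than 30 mm (distance of any of spray_can, screw_tray, small_tin from where it was at the start of the episode above 0.03 m).
It also fails if it takes over 72 s, if anything falls off the work surface, if the arm or the gripper's body presses on something with over 40 N, if the wrist force passes 120 N, or if a joint passes its speed limit or range.

## Working session

There is one attempt and no reset: what is moved stays moved. The work goes in short steps, Python scripts to look and compute and a tool call to move; the robot and the scene stay as the last step left them, time stands still between calls to the robot, and variables do not carry over. Pictures are saved under pics/ and viewed, and the job is handed in when it is done.

Besides the shell and the picture viewer there is one more tool, called after "Request:" by a JSON object that holds its "method" and its "body", one argument or row to a line. drive_tool: Moves the arm, as the interface text tells. Its arguments: {"type":"object","properties":{"plan":{"type":"string"}},"required":["plan"]}

```bash
ls; mkdir -p pics
python3 - <<'E'
from cell import get_obs, eyes, workorder
import cv2
o=get_obs();print(o)
for n in("side","top","wrist"):
    p,d=eyes.snapshot(n); cv2.imwrite(f"pics/a_{n}.png",p[:,:,::-1])
    c=eyes.get_calibration(n);print(n,c["intrinsics"].tolist() if hasattr(c["intrinsics"],'tolist') else c["intrinsics"]);print(c["camera_from_world"])
E
```

```text
pics
{'t': 0.0, 'joint_pos': array([-1.21712204e+00,  8.79454489e-02,  1.37227810e+00, -1.02152869e-05,
        1.68363020e+00, -1.03120720e-01]), 'joint_velocities': array([-0.00036729, -0.00051985, -0.00051044,  0.00104687, -0.00015966,
       -0.0004474 ]), 'joint_torque': array([ 7.32046556e-05, -3.51857293e+01, -3.13274574e+01, -2.75274688e-04,
        1.09333379e-02, -1.67053347e-06]), 'tcp_pos': array([ 0.24239384, -0.49313123,  0.23013228]), 'tool_rot': array([-6.89254103e-04,  8.48843663e-01, -5.28642750e-01, -8.96148871e-04]), 'contact_force': array([ 0.08003285, -1.09815503,  0.08679868]), 'ft_torque': array([ 0.03167529, -0.03328666, -0.01287016]), 'width': 0.08575837134459063}
side [[432.1084868429587, 0.0, 272.7593370180648], [0.0, 432.1084868429587, 208.2326575324481], [0.0, 0.0, 1.0]]
[[-0.49756475 -0.86742429 -0.00210367  0.2883063 ]
 [-0.51817336  0.29917349 -0.80124378  0.37365998]
 [ 0.69564767 -0.3975806  -0.59833434  1.1059117 ]
 [ 0.          0.          0.          1.        ]]
top [[530.0400352705659, 0.0, 280.2655592733082], [0.0, 530.0400352705659, 220.70434414876593], [0.0, 0.0, 1.0]]
[[ 0.20598747 -0.97844062 -0.01493716 -0.12666078]
 [-0.79538593 -0.15851876 -0.58500686  0.49693871]
 [ 0.57002665  0.13238489 -0.81089078  1.7340784 ]
 [ 0.          0.          0.          1.        ]]
wrist [[365.32376693700195, 0.0, 277.30415532007675], [0.0, 365.32376693700195, 211.11812369020782], [0.0, 0.0, 1.0]]
[[ 0.44095862 -0.89752675 -0.00111183 -0.54969102]
 [-0.86518143 -0.42539615  0.26551687 -0.03499405]
 [-0.23878146 -0.11612001 -0.96410557  0.37805193]
 [ 0.          0.          0.          1.        ]]
```

View pics/a_side.png

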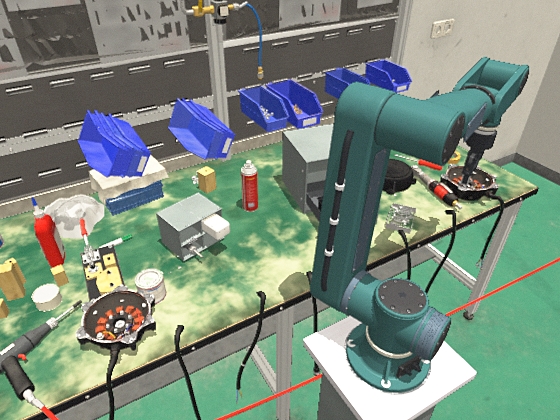

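View pics/a_top.png

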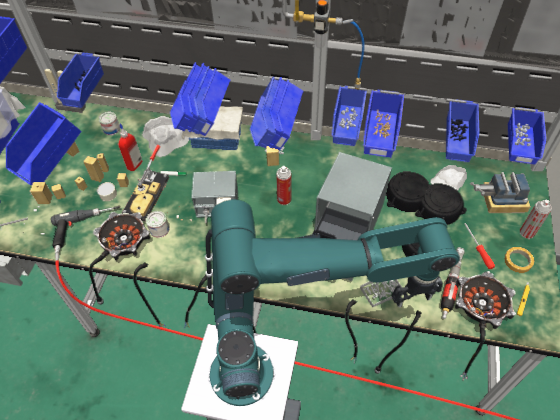

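Run:
```python
from cell import get_obs, eyes, workorder
for c in("side","top"):
  for l in ["flask","flask_base","flask_cap","rack","unit","tray","pocket","tray_handle","spray_can","screw_tray","small_tin"]:
    try: r=eyes.find_in(c,l)
    except Exception as e: print(c,l,e);continue
    print(c,l,[( [round(float(v),4) for v in q['point']],round(q['p'],2)) for q in r[:2]])
print(get_obs()['t'])
```

```text
side flask [([0.5635, 0.2225, 0.1139], 0.98)]
side flask_base [([0.5654, 0.2167, 0.1162], 0.66)]
side flask_cap [([0.5627, 0.2167, 0.1177], 0.75)]
side rack [([0.6245, 0.2907, 0.1233], 0.97)]
side unit [([0.6979, -0.1819, 0.1453], 0.57)]
side tray [([0.6097, -0.194, 0.0528], 0.7)]
side pocket [([0.6085, -0.1942, 0.0574], 0.73)]
side tray_handle [([0.614, -0.1921, 0.0545], 0.6)]
side spray_can [([0.7168, 0.0233, 0.1049], 0.65)]
side screw_tray [([0.3922, -0.4057, 0.0209], 0.6)]
side small_tin [([0.4762, 0.4546, 0.0688], 0.79)]
top flask [([0.6189, -0.232, 0.0412], 0.47), ([0.6323, 0.279, 0.1385], 0.28)]
top flask_base [([0.6026, 0.2184, 0.116], 0.58), ([0.7142, 0.0047, 0.1191], 0.27)]
top flask_cap [([0.7126, 0.0056, 0.1217], 0.39)]
top rack [([0.6318, 0.2792, 0.1355], 0.71)]
top unit [([0.6606, -0.2546, 0.2229], 0.59)]
top tray [([0.6186, -0.2342, 0.0396], 0.92)]
top pocket [([0.6197, -0.2347, 0.0416], 0.72)]
top tray_handle [([0.6195, -0.2327, 0.0451], 0.6)]
top spray_can [([0.6188, -0.2335, 0.0413], 0.73), ([0.7139, 0.0022, 0.1196], 0.61)]
top screw_tray [([0.3879, -0.4125, 0.0227], 0.76), ([0.4775, 0.4493, 0.0705], 0.22)]
top small_tin [([0.476, 0.4497, 0.071], 0.63), ([0.3859, -0.4143, 0.0268], 0.6)]
1.25
```

```bash
cat > h.py <<'E'
import numpy as np, cv2
from cell import get_obs, eyes, workorder
from scipy.spatial.transform import Rotation as R
def cloud(n,save=None):
    c=eyes.get_calibration(n); p,d=eyes.snapshot(n)
    if save: cv2.imwrite(save,p[:,:,::-1])
    K=np.array(c["intrinsics"]);T=np.linalg.inv(np.array(c["camera_from_world"]))
    v,u=np.mgrid[0:420,0:560]
    P=np.stack([(u-K[0,2])/K[0,0]*d,(v-K[1,2])/K[1,1]*d,d],-1)@T[:3,:3].T+T[:3,3]
    P[d<=0]=np.nan
    return p,d,P
def sel(P,lo,hi):
    m=np.all((P>lo)&(P<hi),-1); return P[m]
def rect(Q):
    r=cv2.minAreaRect(Q[:,:2].astype(np.float32)*1000);return r
def fpose():
    o=get_obs(); q=o['tool_rot']; return o, R.from_quat([q[1],q[2],q[3],q[0]]).as_matrix()
E
python3 - <<'E'
from h import *
for n in("side","top"):
    p,d,P=cloud(n)
    Q=sel(P,[.45,.12,.125],[.85,.45,.145]);print(n,"rack top",len(Q),rect(Q),Q[:,2].mean())
    Q=sel(P,[.45,-.5,.212],[.95,0,.232]);print(n,"unit top",len(Q),rect(Q),Q[:,2].mean())
    Q=sel(P,[.45,.17,.083],[.62,.30,.127]);print(n,"flask",len(Q),rect(Q),Q.min(0),Q.max(0))
    Q=sel(P,[.35,-.4,.09],[.62,-.1,.12]);print(n,"tray wall",len(Q),Q.min(0) if len(Q) else 0,Q.max(0) if len(Q) else 0)
    v=np.s_
    cv2.imwrite(f"pics/b_{n}.png",cv2.resize(p[150:300,(130 if n=="side" else 170):(360 if n=="side" else 400)],None,fx=3,fy=3)[:,:,::-1])
E
```

```text
side rack top 1321 ((652.2007446289062, 266.7334899902344), (134.19044494628906, 166.61273193359375), 13.786283493041992) 0.13446404078704555
side unit top 1644 ((766.6671142578125, -264.26947021484375), (246.3839874267578, 370.9964599609375), 88.31835174560547) 0.22137052990305284
side flask 543 ((576.914306640625, 215.3534698486328), (85.21593475341797, 89.36276245117188), 0.7249849438667297) [0.53427287 0.17119583 0.08301272] [0.61999597 0.26055797 0.12506412]
side tray wall 75 [ 0.39792246 -0.30776407  0.09037924] [ 0.61895613 -0.13638226  0.11872716]
top rack top 1086 ((650.4808349609375, 265.63641357421875), (136.52635192871094, 167.18667602539062), 12.811524391174316) 0.13438250389890885
top unit top 3054 ((752.5592041015625, -264.43890380859375), (239.19818115234375, 394.8588562011719), 87.85321044921875) 0.22015084585262615
top flask 87 ((597.1270141601562, 230.3475341796875), (43.505882263183594, 114.62285614013672), 1.4324567317962646) [0.57528862 0.17341288 0.08346731] [0.61998324 0.28734545 0.12669691]
top tray wall 120 [ 0.51049558 -0.35238107  0.09006666] [ 0.61805234 -0.14073881  0.11851745]
```

View pics/b_side.png

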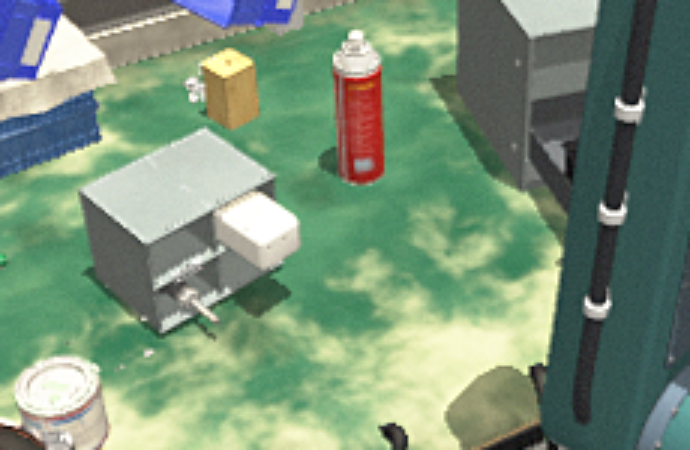

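View pics/b_top.png

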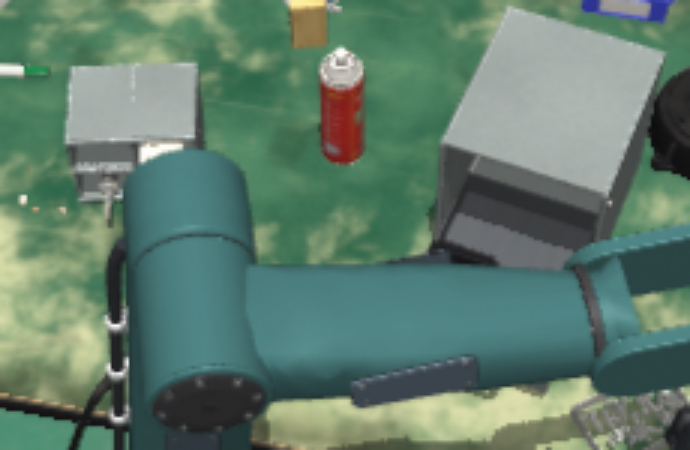

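View pics/a_wrist.png

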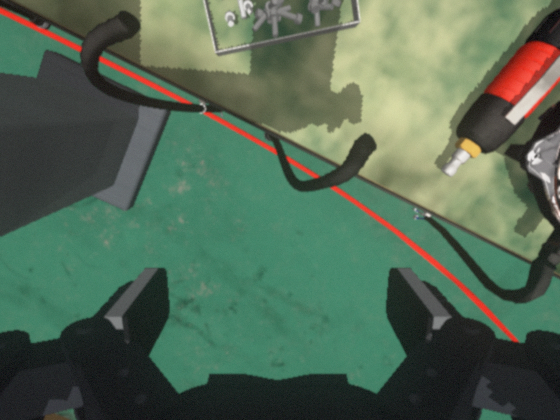

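```bash
cat >> h.py <<'E'
import json
def cmd(target_pos=None, target_R=None, dpos=None):
    """print shift (tool axes, m) and turn (share of 30deg) from measured pose"""
    o,M=fpose()
    p=np.array(target_pos) if target_pos is not None else o['tcp_pos']
    TR=M if target_R is None else np.array(target_R)
    s=M.T@(p-o['tcp_pos']); r=R.from_matrix(M.T@TR).as_rotvec()
    print("t",round(o['t'],2),"shift",np.round(s,3),"turn/30",np.round(np.degrees(r)/30,3),"deg",round(np.degrees(np.linalg.norm(r)),1))
def Rzx(z,x):
    z=np.array(z,float);z/=np.linalg.norm(z);x=np.array(x,float);x-=z*(x@z);x/=np.linalg.norm(x)
    return np.stack([x,np.cross(z,x),z],1)
def log():
    o=get_obs(); open('log.jsonl','a').write(json.dumps([list(map(float,o['joint_pos'])),list(map(float,o['tcp_pos'])),list(map(float,o['tool_rot']))])+"\n")
E
python3 - <<'E'
from h import *
log()
T=np.linalg.inv(eyes.get_calibration("wrist")["camera_from_world"])
o,M=fpose()
print("cam in tool",np.round(M.T@(T[:3,3]-o['tcp_pos']),3)); print(np.round(M.T@T[:3,:3],2))
cmd([.40,-.12,.36],Rzx([0,0,-1],[np.cos(np.radians(-76.7)),np.sin(np.radians(-76.7)),0]))
E
```

```text
cam in tool [ 0.    -0.067 -0.143]
[[ 1.   -0.    0.  ]
 [ 0.    0.96  0.27]
 [-0.   -0.27  0.96]]
t 1.35 shift [-0.266 -0.306 -0.129] turn/30 [ 0.    -0.     0.429] deg 12.9
```

Request:
{"method": "drive_tool", "body": {
  "plan": "-0.27 -0.31 -0.13 0 0 0 85; -0.27 -0.31 -0.13 0 0 0 85; -0.27 -0.31 -0.13 0 0 0 85; -0.27 -0.31 -0.13 0 0 0 85; -0.27 -0.31 -0.13 0 0 0 85"
}}

```text
t: 1.77
tcp_pos: [0.3197, -0.3088, 0.2948]
tool_rot: [0.0, 0.849, -0.529, 0.0]
contact_force: [1.4, -0.6, 0.6]
width: 0.085
```

Request:
{"method": "drive_tool", "body": {
  "plan": "-0.13 -0.15 -0.07 0 0 0.42 85; -0.13 -0.15 -0.07 0 0 0.42 85; -0.13 -0.15 -0.07 0 0 0.42 85; -0.13 -0.15 -0.07 0 0 0.42 85; -0.13 -0.15 -0.07 0 0 0.42 85"
}}

```text
t: 2.18
tcp_pos: [0.3936, -0.1336, 0.3621]
tool_rot: [-0.0, 0.786, -0.619, 0.001]
contact_force: [1.2, 0.1, 0.1]
width: 0.085
```

Run:
```python
from h import *
log(); print(get_obs()['joint_pos'].round(3),get_obs()['tcp_pos'].round(3))
p,d,P=cloud("wrist","pics/c_wrist.png"); np.save("c_w.npy",P)
cloud("top","pics/c_top.png");
cmd([.40,-.12,.36],Rzx([0,0,-1],[np.cos(np.radians(-76.7)),np.sin(np.radians(-76.7)),0]))
for c in("top","wrist"):
  for l in ["pocket","tray_handle","tray","unit"]:
    r=eyes.find_in(c,l)
    print(c,l,[( [round(float(v),4) for v in q['point']],round(q['p'],2)) for q in r[:2]])
```

```text
[-0.464 -0.201  1.387 -0.     1.955  0.87 ] [ 0.394 -0.134  0.362]
t 2.28 shift [-0.01  -0.007  0.004] turn/30 [-0.012 -0.004  0.028] deg 0.9
top pocket [([0.5162, -0.225, 0.0641], 0.66)]
top tray_handle [([0.5173, -0.2257, 0.0592], 0.71)]
top tray [([0.5178, -0.2307, 0.0593], 0.68)]
top unit [([0.6281, -0.2524, 0.1086], 0.63)]
wrist pocket [([0.5145, -0.2454, 0.0406], 0.96)]
wrist tray_handle [([0.5176, -0.2393, 0.0423], 0.77)]
wrist tray [([0.5184, -0.2419, 0.0398], 0.75)]
wrist unit [([0.5321, -0.2493, 0.0496], 0.63)]
```

View pics/c_wrist.png

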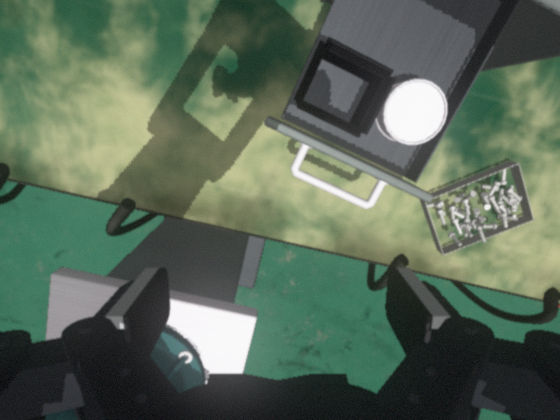

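View pics/c_top.png

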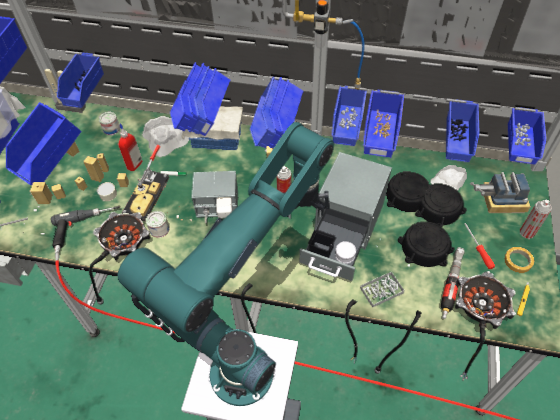

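Run:
```python
from h import *
P=np.load("c_w.npy"); 
p,d,T=cloud("top")
for nm,X in(("wrist",P),("top",T)):
    Q=sel(X,[.35,-.4,.106],[.62,-.05,.118]); print(nm,"pocket lip+panel",len(Q),rect(Q))
    Q=sel(X,[.35,-.4,.036],[.62,-.05,.047]); print(nm,"z42",len(Q),rect(Q))
    Q=sel(X,[.35,-.4,.075],[.62,-.05,.09]); print(nm,"handle",len(Q),rect(Q))
Q=sel(T,[.45,-.45,.214],[.9,-.1,.230]);print(rect(Q),Q[:,2].mean())
# wrist pixel table
img=cv2.imread("pics/c_wrist.png")
for (u,v) in [(300,145),(370,200),(375,185),(270,122),(430,198),(330,42),(393,72),(360,130),(297,100),(345,95),(330,40),(415,110)]:
    print((u,v),np.round(P[v,u],3))
```

```text
wrist pocket lip+panel 4521 ((526.9847412109375, -228.12014770507812), (204.9582977294922, 216.92330932617188), 79.12683868408203)
wrist z42 16092 ((511.78326416015625, -290.1860046386719), (312.56451416015625, 234.70054626464844), 70.38899993896484)
wrist handle 6407 ((512.196533203125, -228.24737548828125), (189.78671264648438, 270.87542724609375), 74.51492309570312)
top pocket lip+panel 219 ((526.4630126953125, -230.1270751953125), (204.21807861328125, 227.5928955078125), 78.54141998291016)
top z42 722 ((511.6512756347656, -255.7732391357422), (281.68194580078125, 220.35787963867188), 88.09508514404297)
top handle 596 ((506.0565185546875, -227.49038696289062), (208.05654907226562, 263.8891296386719), 80.09673309326172)
((727.0556640625, -266.84130859375), (233.76821899414062, 341.20465087890625), 89.21842193603516) 0.22041559869949975
(300, 145) [ 0.422 -0.159  0.003]
(370, 200) [ 0.385 -0.249  0.085]
(375, 185) [ 0.403 -0.251  0.081]
(270, 122) [ 0.446 -0.114  0.109]
(430, 198) [ 0.407 -0.306  0.11 ]
(330, 42) [ 0.534 -0.154  0.113]
(393, 72) [ 0.534 -0.242  0.042]
(360, 130) [ 0.46  -0.209  0.107]
(297, 100) [ 0.474 -0.136  0.112]
(345, 95) [ 0.496 -0.194  0.042]
(330, 40) [ 0.536 -0.154  0.113]
(415, 110) [ 0.496 -0.269  0.08 ]
```

Run:
```python
import cv2
i=cv2.imread("pics/c_wrist.png")[20:220,240:470];cv2.imwrite("pics/c_wz.png",cv2.resize(i,None,fx=3,fy=3,interpolation=cv2.INTER_CUBIC))
```

```text
(no output)
```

View pics/c_wz.png

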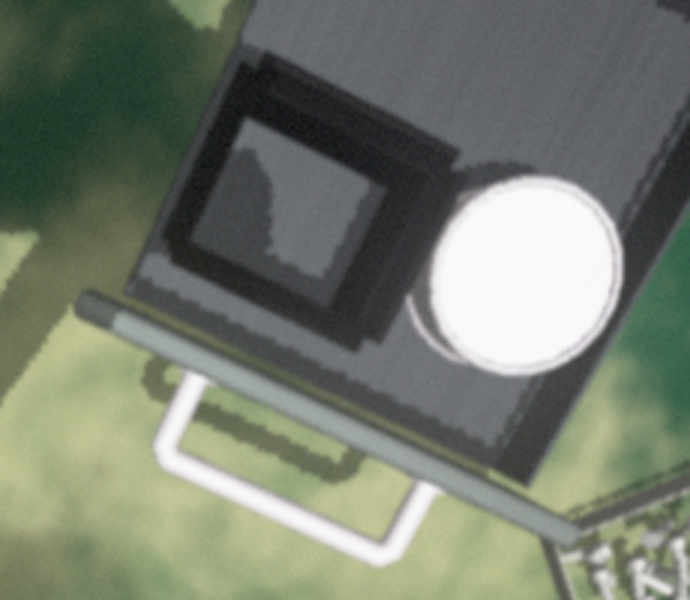

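Run:
```python
from h import *
P=np.load("c_w.npy"); P=P[20:220,240:470].reshape(-1,3); P=P[np.isfinite(P[:,0])]
# yaw from panel top: z .104-.1115 near line
for yaw in (-11.5,):
    c,s=np.cos(np.radians(yaw)),np.sin(np.radians(yaw)); Rm=np.array([[c,-s],[s,c]])
    U=P[:,:2]@Rm  # unit axes coords
    m=(P[:,2]>.104)&(P[:,2]<.118)
    panel=m&(U[:,0]<np.median(U[m,0])-0) 
    h,e=np.histogram(U[m,0],bins=np.arange(.40,.66,.005)); print([(round(a,3),b) for a,b in zip(e,h) if b])
# panel fit
q=P[m&(U[:,0]<.480)]; k=(P[m][:,0]>0)
def fit(Q): 
    a=cv2.fitLine(Q[:,:2].astype(np.float32),cv2.DIST_HUBER,0,.01,.01).ravel();return np.degrees(np.arctan2(a[1],a[0])),a[2:]
h=P[(P[:,2]>.076)&(P[:,2]<.09)]; 
print("panel",len(q),fit(q))
```

```text
[(np.float64(0.45), np.int64(156)), (np.float64(0.455), np.int64(862)), (np.float64(0.46), np.int64(711)), (np.float64(0.48), np.int64(56)), (np.float64(0.485), np.int64(341)), (np.float64(0.49), np.int64(316)), (np.float64(0.495), np.int64(97)), (np.float64(0.5), np.int64(95)), (np.float64(0.505), np.int64(101)), (np.float64(0.51), np.int64(103)), (np.float64(0.515), np.int64(105)), (np.float64(0.52), np.int64(106)), (np.float64(0.525), np.int64(102)), (np.float64(0.53), np.int64(97)), (np.float64(0.535), np.int64(109)), (np.float64(0.54), np.int64(110)), (np.float64(0.545), np.int64(210)), (np.float64(0.55), np.int64(525)), (np.float64(0.555), np.int64(260))]
panel 1729 (np.float32(78.70969), array([ 0.42663395, -0.20576407], dtype=float32))
```

Run:
```python
from h import *
P=np.load("c_w.npy"); P=P[20:220,240:470].reshape(-1,3); P=P[np.isfinite(P[:,0])]
yaw=-11.3
c,s=np.cos(np.radians(yaw)),np.sin(np.radians(yaw)); Rm=np.array([[c,-s],[s,c]]); U=P[:,:2]@Rm; z=P[:,2]
def ex(n,m): print(n,m.sum(),np.percentile(U[m],[0.5,2,50,98,99.5],axis=0).T.round(4).tolist(),np.median(z[m]).round(4))
lip=(z>.106)&(z<.118)&(U[:,0]>.475)&(U[:,0]<.57); ex("lip",lip)
pn=(z>.104)&(z<.114)&(U[:,0]<.475); ex("panel",pn)
fl=(z>.036)&(z<.048)&(U[:,0]>.49)&(U[:,0]<.553)&(U[:,1]>-.13)&(U[:,1]<-.05); ex("floor",fl)
hd=(z>.074)&(z<.092)&(U[:,0]<.44); ex("handle",hd)
mid=(U[lip].max(0)+U[lip].min(0))/2
for q in [np.array([(np.percentile(U[lip,0],.5)+np.percentile(U[lip,0],99.5))/2,(np.percentile(U[lip,1],.5)+np.percentile(U[lip,1],99.5))/2])]: print("pocket world",Rm@q)
hb=hd&(U[:,0]<.43)
print("handle",Rm@np.median(U[hb],0))
p,d,T=cloud("top"); T=T.reshape(-1,3);V=T[:,:2]@Rm
m=(T[:,2]>.214)&(T[:,2]<.228)&(V[:,0]>.5)&(V[:,0]<.95)&(V[:,1]<.05)&(V[:,1]>-.27)
print("unit top",np.percentile(V[m],[.5,2,50,98,99.5],axis=0).T.round(4).tolist())
```

```text
lip 2441 [[0.4841, 0.4847, 0.5275, 0.5575, 0.558], [-0.1224, -0.1216, -0.0808, -0.0373, -0.0367]] 0.1119
panel 1729 [[0.4536, 0.4538, 0.4587, 0.4634, 0.4636], [-0.2222, -0.2187, -0.1168, -0.0228, -0.0199]] 0.1089
floor 2377 [[0.4976, 0.4984, 0.5237, 0.5479, 0.5482], [-0.1128, -0.1125, -0.0816, -0.0513, -0.0503]] 0.0424
handle 978 [[0.4143, 0.4147, 0.4213, 0.4386, 0.4397], [-0.1755, -0.1742, -0.1196, -0.0678, -0.067]] 0.0864
pocket world [ 0.495364   -0.18008865]
handle [ 0.38877766 -0.19987308]
unit top [[0.6129, 0.6167, 0.7341, 0.9157, 0.9247], [-0.2241, -0.2211, -0.1263, -0.0213, 0.0099]]
```

Run:
```python
from h import *
img={}
for n in("side","top"):
    p,d,P=cloud(n)
    yaw=13.3;c,s=np.cos(np.radians(yaw)),np.sin(np.radians(yaw)); Rm=np.array([[c,-s],[s,c]])
    P=P.reshape(-1,3);P=P[np.isfinite(P[:,0])];V=P[:,:2]@Rm
    m=(P[:,2]>.128)&(P[:,2]<.142)&(V[:,0]>.6)&(V[:,0]<.85)&(V[:,1]>-.02)&(V[:,1]<.22)
    print(n,"racktop V",np.percentile(V[m],[.5,2,50,98,99.5],axis=0).T.round(4).tolist(), cv2.minAreaRect((P[m][:,:2]*1000).astype(np.float32)))
    f0=np.percentile(V[m],2,axis=0)[0]
    m=(P[:,2]>.115)&(P[:,2]<.124)&(V[:,0]>.55)&(V[:,0]<f0-.006)&(V[:,1]>0)&(V[:,1]<.14)
    Q=P[m];print("flask top V",m.sum(),np.percentile(V[m],[.5,2,50,98,99.5],axis=0).T.round(4).tolist(),cv2.minAreaRect((Q[:,:2]*1000).astype(np.float32)),Q[:,2].mean())
```

```text
side racktop V [[0.6321, 0.6335, 0.6925, 0.7574, 0.7606], [0.0282, 0.0311, 0.1152, 0.1907, 0.1918]] ((652.5538330078125, 266.77215576171875), (132.81857299804688, 168.08743286132812), 14.293787956237793)
flask top V 179 [[0.5737, 0.5752, 0.6007, 0.6255, 0.6264], [0.0446, 0.046, 0.0724, 0.0963, 0.0976]] ((567.7059936523438, 206.47994995117188), (56.24674987792969, 52.99972915649414), 16.27927017211914) 0.11871843047063815
top racktop V [[0.6293, 0.6325, 0.6933, 0.7569, 0.761], [0.0273, 0.0295, 0.1089, 0.1876, 0.1898]] ((651.106201171875, 265.8248291015625), (135.39572143554688, 163.9287567138672), 13.73369026184082)
flask top V 107 [[0.5681, 0.5732, 0.6008, 0.6234, 0.6253], [0.0422, 0.0447, 0.0707, 0.0938, 0.0949]] ((562.2520141601562, 203.8712158203125), (61.93933868408203, 53.3795166015625), 10.551712036132812) 0.11918107819777211
```

Run:
```python
from h import *
cmd([.50,.03,.38]); cmd([.5804,.2094,.24],Rzx([0,0,-1],[np.cos(np.radians(-76.7)),np.sin(np.radians(-76.7)),0]))
```

```text
t 2.88 shift [-0.137 -0.143 -0.019] turn/30 [0. 0. 0.] deg 0.0
t 2.88 shift [-0.292 -0.263  0.121] turn/30 [0.001 0.    0.006] deg 0.2
```

Request:
{"method": "drive_tool", "body": {
  "plan": "-0.14 -0.14 -0.02 0.6 0.6 0 85; -0.14 -0.14 -0.02 0.6 0.6 0 85; -0.14 -0.14 -0.02 0.6 0.6 0 85; -0.14 -0.14 -0.02 0.6 0.6 0 85; -0.14 -0.14 -0.02 0.6 0.6 0 85"
}}

```text
t: 3.3
tcp_pos: [0.4954, 0.0368, 0.3817]
tool_rot: [-0.028, 0.767, -0.602, 0.22]
contact_force: [-0.7, -0.6, 1.6]
width: 0.0851
```

Run:
```python
from h import *
log(); print(get_obs()['joint_pos'].round(3)); 
cmd([.5804,.2094,.24],Rzx([0,0,-1],[np.cos(np.radians(-76.7)),np.sin(np.radians(-76.7)),0]))
```

```text
[ 0.138 -0.261  1.459 -0.275  1.585  1.415]
t 3.3 shift [-0.189 -0.081  0.121] turn/30 [-0.61  -0.599  0.015] deg 25.6
```

Request:
{"method": "drive_tool", "body": {
  "plan": "-0.19 -0.08 0.12 -0.61 -1 0.015 85; -0.19 -0.08 0.12 -0.61 -1 0.015 85; -0.19 -0.08 0.12 -0.61 -1 0.015 85; -0.19 -0.08 0.12 -0.61 -0.9 0.015 85; -0.19 -0.08 0.12 -0.61 -0.9 0.015 85"
}}

```text
t: 3.72
tcp_pos: [0.5717, 0.1842, 0.2562]
tool_rot: [-0.045, 0.787, -0.611, -0.065]
contact_force: [0.4, -0.1, -0.1]
width: 0.0849
```

```bash
cat > kin.py <<'E'
import numpy as np, json
from scipy.optimize import least_squares
from scipy.spatial.transform import Rotation as R
LO=np.array([-3.1,-.76,.27,-1.08,.17,-2.57]);HI=np.array([3.1,2.03,2.55,4.22,2.65,2.57])
def rz(a):return R.from_euler('z',a).as_matrix()
def ry(a):return R.from_euler('y',a).as_matrix()
def fk(j,k,full=False):
    h,a1,lat,L2,e,L4,d6=k
    B=rz(j[0]);p=np.array([0,0,h])+B@np.array([a1,lat,0])
    A=B@ry(j[1]);el=p+A@np.array([0,0,L2])
    C=A@ry(j[2]);w=el+C@np.array([e,0,L4])
    D=C@rz(j[3])@ry(j[4]);t=w+D@np.array([0,0,d6])
    M=D@rz(j[5])@rz(np.pi)
    return (t,M,el,w) if full else (t,M)
def load():
    return [(np.array(a),np.array(b),R.from_quat([q[1],q[2],q[3],q[0]]).as_matrix()) for a,b,q in map(json.loads,open('log.jsonl'))]
def fit():
    D=load()
    f=lambda k:np.concatenate([fk(a,k)[0]-b for a,b,_ in D])
    r=least_squares(lambda k:np.r_[f(k),1e-5*(k-np.array([.3,0,.0,.4,0,.4,.25]))],[.3,0,0,.4,0,.4,.25])
    return r.x,f(r.x)
def ik(pos,Rm,k,seed,n=20):
    best=None
    rng=np.random.default_rng(0)
    for i in range(n):
        s=np.clip(seed if i==0 else seed+rng.normal(0,.8,6),LO+.02,HI-.02)
        g=lambda j:(lambda t,M:np.r_[(t-pos)*5,R.from_matrix(M.T@Rm).as_rotvec()])(*fk(j,k))
        r=least_squares(g,s,bounds=(LO,HI))
        if r.cost<1e-7 and (best is None or np.abs(r.x-seed).max()<np.abs(best-seed).max()): best=r.x
    return best
E
python3 - <<'E'
from h import *; import kin
log()
for a,b,M in kin.load():
    print(np.round(a,3), "rot err deg",np.degrees(np.linalg.norm(R.from_matrix(kin.fk(a,[.3,0,0,.4,0,.4,.25])[1].T@M).as_rotvec())).round(2))
x,r=kin.fit();print(x.round(4),np.abs(r).max())
cmd([.5804,.2094,.24],Rzx([0,0,-1],[np.cos(np.radians(-76.7)),np.sin(np.radians(-76.7)),0]))
E
```

```text
[-1.217  0.087  1.371 -0.     1.684 -0.103] rot err deg 0.0
[-0.464 -0.201  1.387 -0.     1.955  0.87 ] rot err deg 0.0
[ 0.138 -0.261  1.459 -0.275  1.585  1.415] rot err deg 0.0
[0.132 0.202 1.201 0.16  1.764 1.481] rot err deg 0.0
[0.1526 0.     0.0566 0.449  0.1007 0.4998 0.3248] 8.533780349040399e-10
t 3.72 shift [-0.019 -0.015  0.019] turn/30 [0.018 0.303 0.034] deg 9.2
```

```bash
cat > plan.py <<'E'
from h import *; import kin
K,_=kin.fit()
def az(d): return np.array([np.cos(np.radians(d)),np.sin(np.radians(d)),0])
Z=np.array([0,0,1.])
def toolR(azd,el,flip,roll=0):
    """tool z at azimuth azd, elevation el (deg); tool x horizontal; flip picks sign: +1 => tool x = left of azimuth"""
    z=np.cos(np.radians(el))*az(azd)+np.sin(np.radians(el))*Z
    return Rzx(z,flip*az(azd+90))
def tcp(grasp,Rm): return np.array(grasp)+.019*Rm[:,2]
def solve(g,Rm,seed,n=30): return kin.ik(tcp(g,Rm),Rm,K,seed,n)
E
python3 - <<'E'
from plan import *
yaw=-11.3;c,s=np.cos(np.radians(yaw)),np.sin(np.radians(yaw)); pk=np.array([c*.522+s*.0805,s*.522-c*.0805,.042])
print(pk)
seed=np.array([-.3,.3,2.0,2.0,1.,0.])
for th in(0,10,20,30,40):
  for fl in(1,-1):
    Rm=toolR(yaw,-th,fl)
    for zz in(.105,.18,.25):
        j=solve(pk+[0,0,zz],Rm,seed)
        print("place",th,fl,zz,None if j is None else (j.round(2),kin.fk(j,K,1)[2].round(2),kin.fk(j,K,1)[3].round(2)))
E
```

```text
[ 0.49610719 -0.18122337  0.042     ]
place 0 1 0.105 (array([-0.8 , -0.02,  2.49,  2.42,  1.04,  1.99]), array([0.04, 0.04, 0.6 ]), array([ 0.2 , -0.12,  0.15]))
place 0 1 0.18 (array([-0.8 , -0.32,  2.47,  2.24,  0.81,  2.29]), array([-0.06,  0.14,  0.58]), array([ 0.2 , -0.12,  0.22]))
place 0 1 0.25 None
place 0 -1 0.105 (array([-0.8 , -0.02,  2.49,  2.42,  1.04, -1.15]), array([0.04, 0.04, 0.6 ]), array([ 0.2 , -0.12,  0.15]))
place 0 -1 0.18 (array([-0.8 , -0.32,  2.47,  2.24,  0.81, -0.85]), array([-0.06,  0.14,  0.58]), array([ 0.2 , -0.12,  0.22]))
place 0 -1 0.25 (array([-0.8 , -0.51,  2.4 ,  2.  ,  0.67, -0.53]), array([-0.11,  0.2 ,  0.54]), array([ 0.2 , -0.12,  0.29]))
place 10 1 0.105 (array([-0.79, -0.22,  2.47,  2.17,  0.73,  2.29]), array([-0.03,  0.11,  0.59]), array([ 0.2 , -0.12,  0.2 ]))
place 10 1 0.18 None
place 10 1 0.25 None
place 10 -1 0.105 (array([-0.79, -0.22,  2.47,  2.17,  0.73, -0.85]), array([-0.03,  0.11,  0.59]), array([ 0.2 , -0.12,  0.2 ]))
place 10 -1 0.18 (array([-0.79, -0.46,  2.41,  1.83,  0.61, -0.43]), array([-0.1 ,  0.18,  0.56]), array([ 
[... 1234 characters left out ...]
ay([-0.09,  0.14,  0.57]), array([ 0.27, -0.14,  0.34]))
place 40 1 0.18 (array([-0.66, -0.46,  2.1 ,  0.53,  0.75, -2.28]), array([-0.12,  0.17,  0.56]), array([ 0.27, -0.14,  0.42]))
place 40 1 0.25 (array([-0.66, -0.49,  1.98,  0.46,  0.89, -2.18]), array([-0.13,  0.18,  0.55]), array([ 0.27, -0.14,  0.49]))
place 40 -1 0.105 (array([-0.66, -0.37,  2.21,  0.66,  0.59,  0.69]), array([-0.09,  0.14,  0.57]), array([ 0.27, -0.14,  0.34]))
place 40 -1 0.18 (array([-0.66, -0.46,  2.1 ,  0.53,  0.75,  0.86]), array([-0.12,  0.17,  0.56]), array([ 0.27, -0.14,  0.42]))
place 40 -1 0.25 (array([-0.66, -0.49,  1.98,  0.46,  0.89,  0.96]), array([-0.13,  0.18,  0.55]), array([ 0.27, -0.14,  0.49]))
```

```bash
cat >> plan.py <<'E'
yaw=-11.3;cU,sU=np.cos(np.radians(yaw)),np.sin(np.radians(yaw)); pk=np.array([cU*.522+sU*.0805,sU*.522-cU*.0805,.042])
gr=np.array([.5804,.2094,.102])
def cone(f,a,down,flip):
    """tool z at angle a(deg) from flask dir f, tilted toward 'down'; tool x perp to both"""
    f=np.array(f,float);f/=np.linalg.norm(f);d=np.array(down,float);d-=f*(d@f);d/=np.linalg.norm(d)
    z=np.cos(np.radians(a))*f+np.sin(np.radians(a))*d
    return Rzx(z,flip*np.cross(-d,f))
E
python3 - <<'E'
from plan import *
def show(n,g,Rm,seed):
    j=solve(g,Rm,seed,12); print(n,None if j is None else j.round(2), end=' ')
    if j is not None: print("margin",np.minimum(j-kin.LO,kin.HI-j).min().round(2),"w",kin.fk(j,K,1)[3].round(2))
    else: print()
    return j
now=get_obs()['joint_pos']
P=np.load("c_w.npy"); print("bench edge px:",[np.round(P[v,u],3) for u,v in [(60,192),(60,186),(240,225),(240,238),(240,244)]])
for a in(35,45,60):
  for fl in(1,-1):
    f=az(13.3); show(("grip",a,fl),gr,cone(f,a,-Z,fl),now)
    show(("pulled",a,fl),gr-.14*f,cone(f,a,-Z,fl),now)
    for azd in(-60,0,13,60,120,180):
        show(("inv",a,fl,azd),[.45,.1,.36],cone(-Z,a,az(azd),fl),now)
    show(("lay",a,fl),[.46,.06,.026],cone(az(0),a,-Z,fl),now)
E
```

```text
bench edge px: [array([ 0.278,  0.155, -0.003]), array([0.289, 0.152, 0.003]), array([ 0.292, -0.104,  0.003]), array([ 0.111, -0.099, -0.433]), array([ 0.11 , -0.103, -0.392])]
('grip', 35, 1) None 
('pulled', 35, 1) [ 0.29 -0.47  2.41 -0.21  0.24 -1.33] margin 0.07 w [0.2  0.12 0.28]
('inv', 35, 1, -60) None 
('inv', 35, 1, 0) [ 0.15 -0.51  1.75 -0.09  1.29  1.72] margin 0.25 w [0.27 0.1  0.61]
('inv', 35, 1, 13) [ 0.01 -0.53  1.76  0.13  1.31  1.36] margin 0.23 w [0.28 0.06 0.61]
('inv', 35, 1, 60) [-0.3  -0.33  1.64  0.6   1.66  0.33] margin 0.43 w [ 0.36 -0.05  0.61]
('inv', 35, 1, 120) [-0.2   0.06  1.29  0.54  2.15 -0.51] margin 0.5 w [ 0.54 -0.05  0.61]
('inv', 35, 1, 180) [ 0.07  0.27  1.05  0.06  2.43 -1.47] margin 0.22 w [0.63 0.1  0.61]
('lay', 35, 1) None 
('grip', 35, -1) None 
('pulled', 35, -1) [ 0.29 -0.47  2.41 -0.21  0.24  1.81] margin 0.07 w [0.2  0.12 0.28]
('inv', 35, -1, -60) [ 0.48 -0.16  1.5  -0.62  1.73 -0.17] margin 0.46 w [0.36 0.25 0.61]
('inv', 35, -1, 0) [ 0.15 -0.51  1.75 -0.09  1.29 -1.42] margin 0.25 w [0.27 0.1  0.61]
('inv', 35, -1, 13) [ 0.01 -0.5
[... 2052 characters left out ...]
9  2.3  -0.46] margin 0.35 w [ 0.58 -0.13  0.51]
('inv', 60, 1, 180) None 
('lay', 60, 1) [ 0.01 -0.24  2.23 -0.01  0.62 -1.55] margin 0.32 w [0.31 0.06 0.29]
('grip', 60, -1) [ 0.26  0.02  1.83 -0.02  0.77  1.61] margin 0.6 w [0.43 0.17 0.37]
('pulled', 60, -1) [ 0.27 -0.32  2.12 -0.03  0.82  1.63] margin 0.43 w [0.3  0.14 0.37]
('inv', 60, -1, -60) [ 0.68 -0.11  1.65 -1.05  1.72  0.05] margin 0.03 w [0.32 0.33 0.51]
('inv', 60, -1, 0) [ 0.22 -0.75  2.06 -0.27  0.81 -1.27] margin 0.01 w [0.19 0.1  0.51]
('inv', 60, -1, 13) None 
('inv', 60, -1, 60) None 
('inv', 60, -1, 120) None 
('inv', 60, -1, 180) None 
('lay', 60, -1) [ 0.01 -0.24  2.23 -0.01  0.62  1.59] margin 0.32 w [0.31 0.06 0.29]
```

Run:
```python
from plan import *
def show(n,g,Rm,seed):
    j=solve(g,Rm,seed,10); print(n,None if j is None else j.round(2), end=' ')
    if j is not None: print("margin",np.minimum(j-kin.LO,kin.HI-j).min().round(2),"w",kin.fk(j,K,1)[3].round(2))
    else: print()
    return j
now=get_obs()['joint_pos'];fl=-1;a=50
f=az(13.3);show("grip",gr,cone(f,a,-Z,fl),now);jp=show("pulled",gr-.12*f+[0,0,.08],cone(f,a,-Z,fl),now)
for azd in(-30,-60,-90,180,150):
  for pos in([.45,.1,.36],[.5,.05,.34],[.5,-.05,.34]):
    show(("inv",azd,pos),pos,cone(-Z,a,az(azd),fl),now)
for pos in([.46,.06],[.5,.06],[.5,.03]):
  for fa in(0,-11,13,30):
    show(("lay",pos,fa),[*pos,.026],cone(az(fa),a,-Z,fl),now)
    for th in(20,30):
      for dz in(.026,.15): show(("regrasp",th,dz),np.array([*pos,dz])+.062*az(fa),cone(az(fa),90+th,-Z,fl),now)
for th in(20,25,30): show(("place",th),pk+[0,0,.105],cone(Z,90+th,az(yaw),fl),now); show(("place hi",th),pk+[0,0,.2],cone(Z,90+th,az(yaw),fl),now)
```

```text
grip [ 0.26 -0.04  1.96 -0.04  0.53  1.63] margin 0.36 w [0.39 0.16 0.34]
pulled [ 0.28 -0.44  2.09 -0.04  0.79  1.64] margin 0.32 w [0.27 0.14 0.42]
('inv', -30, [0.45, 0.1, 0.36]) [ 0.55 -0.43  1.81 -0.77  1.33 -0.48] margin 0.31 w [0.25 0.22 0.56]
('inv', -30, [0.5, 0.05, 0.34]) [ 0.35 -0.39  1.83 -0.69  1.16 -0.6 ] margin 0.37 w [0.3  0.17 0.54]
('inv', -30, [0.5, -0.05, 0.34]) [ 0.04 -0.49  1.88 -0.5   1.01 -0.91] margin 0.27 w [0.3  0.07 0.54]
('inv', -60, [0.45, 0.1, 0.36]) [ 0.61 -0.14  1.59 -0.88  1.71 -0.03] margin 0.2 w [0.33 0.3  0.56]
('inv', -60, [0.5, 0.05, 0.34]) [ 0.46 -0.11  1.61 -0.87  1.57 -0.1 ] margin 0.21 w [0.38 0.25 0.54]
('inv', -60, [0.5, -0.05, 0.34]) [ 0.24 -0.22  1.7  -0.84  1.42 -0.25] margin 0.24 w [0.38 0.15 0.54]
('inv', -90, [0.45, 0.1, 0.36]) [ 0.54  0.11  1.34 -0.84  2.05  0.27] margin 0.24 w [0.45 0.33 0.56]
('inv', -90, [0.5, 0.05, 0.34]) [ 0.42  0.15  1.34 -0.85  1.94  0.21] margin 0.23 w [0.5  0.28 0.54]
('inv', -90, [0.5, -0.05, 0.34]) [ 0.25  0.05  1.44 -0.87  1.81  0.1 ] margin 0.21 w [0.5  0.18 0.54]
('inv', 180, [0.45, 0.1, 0.36]) [0.06 0
[... 5892 characters left out ...]
sp', 30, 0.026) [ 0.12  0.58  1.28 -0.2   1.77  1.17] margin 0.88 w [0.69 0.14 0.29]
('regrasp', 30, 0.15) [ 0.12  0.48  1.17 -0.22  1.98  1.13] margin 0.67 w [0.69 0.14 0.41]
('place', 20) [-0.76 -0.35  2.41  1.71  0.53 -0.37] margin 0.14 w [ 0.21 -0.12  0.25]
('place hi', 20) [-0.76 -0.54  2.3   1.21  0.56  0.21] margin 0.22 w [ 0.21 -0.12  0.35]
('place', 25) [-0.74 -0.38  2.36  1.42  0.49 -0.07] margin 0.19 w [ 0.22 -0.13  0.28]
('place hi', 25) [-0.74 -0.54  2.24  0.98  0.6   0.44] margin 0.22 w [ 0.22 -0.13  0.37]
('place', 30) [-0.71 -0.39  2.31  1.12  0.49  0.23] margin 0.24 w [ 0.24 -0.13  0.3 ]
('place hi', 30) [-0.71 -0.52  2.19  0.78  0.65  0.62] margin 0.24 w [ 0.24 -0.13  0.39]
```

```bash
cat >> plan.py <<'E'
fz=13.5
Rg=cone(az(fz),50,-Z,-1)
g1=np.array([.5697,.2069,.102])
t1=tcp(g1,Rg)+.004*Rg[:,2]
E
python3 - <<'E'
from plan import *
print(t1,Rg.round(3)); cmd(t1-.11*Rg[:,2],Rg)
E
```

```text
[0.58407563 0.21035128 0.08438098] [[ 0.233 -0.745  0.625]
 [-0.972 -0.179  0.15 ]
 [ 0.    -0.643 -0.766]]
t 3.72 shift [-0.009  0.051  0.091] turn/30 [ 1.348  0.301 -0.079] deg 41.5
```

Request:
{"method": "drive_tool", "body": {
  "plan": "0 0.07 0.04 0.9 0.2 -0.05 85; 0 0.07 0.04 0.9 0.2 -0.05 85; 0 0.07 0.04 0.9 0.2 -0.05 85; 0 0.07 0.04 0.9 0.2 -0.05 85"
}}

```text
t: 4.05
tcp_pos: [0.4993, 0.1722, 0.2108]
tool_rot: [-0.187, 0.768, -0.602, 0.111]
contact_force: [-0.0, -0.2, 0.5]
width: 0.0852
```

Run:
```python
from plan import *
cmd(t1-.11*Rg[:,2],Rg)
```

```text
t 4.05 shift [-0.015 -0.001  0.048] turn/30 [ 0.503  0.106 -0.026] deg 15.4
```

Request:
{"method": "drive_tool", "body": {
  "plan": "-0.015 0 0.048 0.5 0.106 -0.026 85; -0.015 0 0.048 0.5 0.106 -0.026 85; -0.015 0 0.048 0.5 0.106 -0.026 85; -0.015 0 0.048 0.5 0.106 -0.026 85"
}}

```text
t: 4.38
tcp_pos: [0.5114, 0.1943, 0.1692]
tool_rot: [-0.268, 0.739, -0.581, 0.211]
contact_force: [0.9, 0.5, -0.1]
width: 0.085
```

Run:
```python
from plan import *
log();cmd(t1-.11*Rg[:,2],Rg);cmd(t1,Rg)
p,d,P=cloud("wrist","pics/d_wrist.png")
P=P.reshape(-1,3);P=P[np.isfinite(P[:,0])]
c,s=np.cos(np.radians(fz)),np.sin(np.radians(fz)); V=P[:,:2]@np.array([[c,-s],[s,c]])
m=(P[:,2]>.115)&(P[:,2]<.124)&(V[:,0]>.55)&(V[:,0]<.62)&(V[:,1]>0.02)&(V[:,1]<.12)
print(m.sum(),np.percentile(V[m],[.5,2,50,98,99.5],axis=0).T.round(4).tolist(),cv2.minAreaRect((P[m][:,:2]*1000).astype(np.float32)),P[m,2].mean())
print("grip V",(t1-.023*Rg[:,2])[:2]@np.array([[c,-s],[s,c]]))
```

```text
t 4.38 shift [ 0.001 -0.002  0.003] turn/30 [0.005 0.002 0.004] deg 0.2
t 4.38 shift [ 0.001 -0.003  0.113] turn/30 [0.005 0.002 0.004] deg 0.2
5673 [[0.5763, 0.5771, 0.5965, 0.619, 0.6198], [0.0401, 0.0412, 0.0668, 0.0918, 0.0929]] ((566.4338989257812, 204.11782836914062), (45.140899658203125, 53.66889953613281), 15.821081161499023) 0.11964625959894949
grip V [0.60225899 0.06818951]
```

View pics/d_wrist.png

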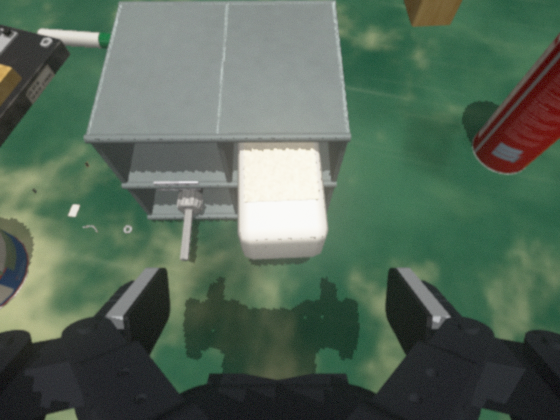

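Request:
{"method": "drive_tool", "body": {
  "plan": "0.002 -0.003 0.035 0 0 0 85; 0.002 -0.003 0.07 0 0 0 85; 0.002 -0.003 0.1 0 0 0 85; 0.002 -0.003 0.113 0 0 0 85; 0.002 -0.003 0.113 0 0 0 85"
}}

```text
t: 4.85
tcp_pos: [0.5917, 0.2097, 0.0901]
tool_rot: [-0.27, 0.737, -0.582, 0.213]
contact_force: [-0.0, -0.8, -0.7]
width: 0.0851
```

Run:
```python
from plan import *
cmd(t1,Rg);print(get_obs()['contact_force'])
cloud("wrist","pics/e_wrist.png");cloud("side","pics/e_side.png")
i=cv2.imread("pics/e_side.png")[150:300,130:360];cv2.imwrite("pics/e_sz.png",cv2.resize(i,None,fx=3,fy=3))
```

```text
t 4.85 shift [-0.002  0.009 -0.   ] turn/30 [-0.006 -0.001 -0.002] deg 0.2
[-0.01489221 -0.83827375 -0.73495313]
```

View pics/e_wrist.png

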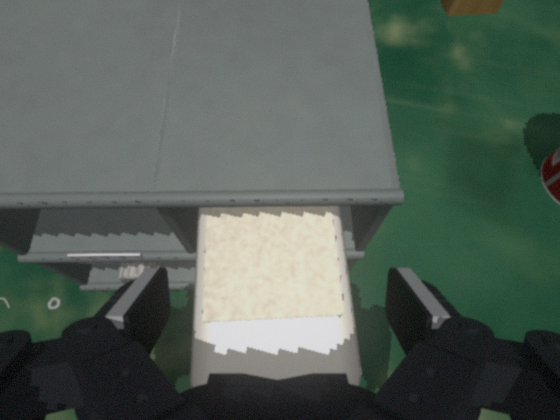

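View pics/e_sz.png

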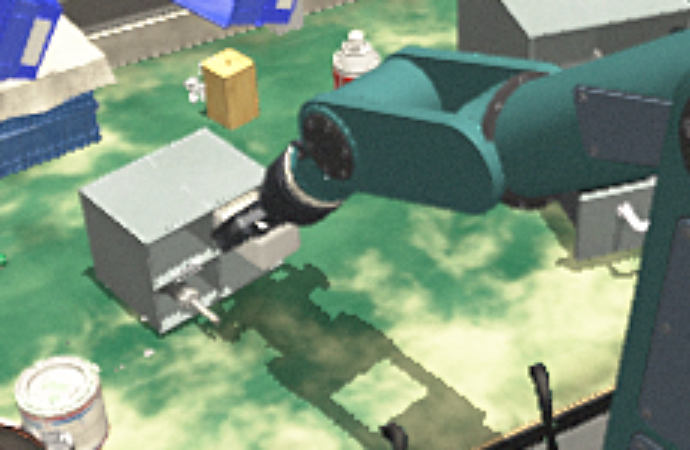

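Request:
{"method": "drive_tool", "body": {
  "plan": "0 0 0 0 0 0 85"
}}

```text
t: 5.03
tcp_pos: [0.5913, 0.2103, 0.0944]
tool_rot: [-0.272, 0.737, -0.581, 0.215]
contact_force: [-0.9, 0.7, -0.5]
width: 0.0849
```

Run:
```python
from plan import *
cmd(t1,Rg);print(get_obs()['joint_velocities'].round(3))
```

```text
t 5.03 shift [-0.002  0.012  0.003] turn/30 [-0.02  0.   -0.  ] deg 0.6
[ 0.005 -0.022  0.014 -0.    -0.004  0.001]
```

Request:
{"method": "drive_tool", "body": {
  "plan": "-0.002 0.012 0.003 0 0 0 85; -0.002 0.012 0.003 0 0 0 85; -0.002 0.012 0.003 0 0 0 85"
}}

```text
t: 5.28
tcp_pos: [0.5809, 0.2105, 0.081]
tool_rot: [-0.271, 0.738, -0.581, 0.213]
contact_force: [-0.7, 0.8, -0.4]
width: 0.0848
```

Run:
```python
from plan import *
cmd(t1,Rg);print(get_obs()['joint_velocities'].round(3))
```

```text
t 5.28 shift [ 0.001 -0.005 -0.001] turn/30 [-0.01   0.001  0.001] deg 0.3
[-0.001  0.003 -0.02   0.001 -0.014 -0.002]
```

Request:
{"method": "drive_tool", "body": {
  "plan": "0 -0.003 0 0 0 0 40; 0 -0.003 0 0 0 0 40; 0 -0.003 0 0 0 0 40; 0 -0.003 0 0 0 0 40; 0 -0.003 0 0 0 0 40"
}}

```text
t: 5.7
tcp_pos: [0.5851, 0.2114, 0.0848]
tool_rot: [-0.272, 0.737, -0.581, 0.214]
contact_force: [-2.8, -0.2, 3.6]
width: 0.0555
```

Request:
{"method": "drive_tool", "body": {
  "plan": "0 0 0 0 0 0 30; 0 0 0 0 0 0 30; 0 0 0 0 0 0 30"
}}

```text
t: 5.95
tcp_pos: [0.5851, 0.2114, 0.0848]
tool_rot: [-0.272, 0.737, -0.581, 0.214]
contact_force: [-2.9, -1.0, 5.6]
width: 0.0555
```

Run:
```python
from plan import *
cmd(t1,Rg);o=get_obs();print(o['contact_force'],o['width'],o['joint_pos'].round(2))
f=az(fz);print("pull"); cmd(o['tcp_pos']-.16*f+[0,0,.004])
```

```text
t 5.95 shift [ 0.001  0.001 -0.   ] turn/30 [-0.017  0.001  0.   ] deg 0.5
[-2.94348792 -0.97230141  5.63989517] 0.055496773744888386 [ 0.27 -0.05  1.98 -0.04  0.51  1.63]
pull
t 5.95 shift [-0.     0.119 -0.107] turn/30 [0. 0. 0.] deg 0.0
```

Request:
{"method": "drive_tool", "body": {
  "plan": "0 0.014 -0.017 0 0 0 30; 0 0.037 -0.036 0 0 0 30; 0 0.06 -0.055 0 0 0 30; 0 0.082 -0.075 0 0 0 30; 0 0.104 -0.094 0 0 0 30"
}}

```text
t: 6.37
tcp_pos: [0.4452, 0.1774, 0.0847]
tool_rot: [-0.269, 0.738, -0.581, 0.212]
contact_force: [-0.5, 0.4, -1.9]
width: 0.0553
```

Run:
```python
from plan import *
o=get_obs();print(o['tcp_pos'],o['contact_force'],o['width'])
cloud("top","pics/f_top.png");cloud("side","pics/f_side.png")
a=cv2.imread("pics/f_side.png")[150:300,130:360];b=cv2.imread("pics/f_top.png")[150:300,130:360];cv2.imwrite("pics/f.png",cv2.resize(np.vstack([a,b]),None,fx=2,fy=2))
f=az(fz);print("to"); cmd(t1-.17*f+[0,0,.1])
```

```text
[0.4452458  0.17742493 0.08465883] [-0.51048173  0.40197941 -1.86434541] 0.05525130155206047
to
t 6.47 shift [ 0.001 -0.046 -0.094] turn/30 [0. 0. 0.] deg 0.0
```

View pics/f.png

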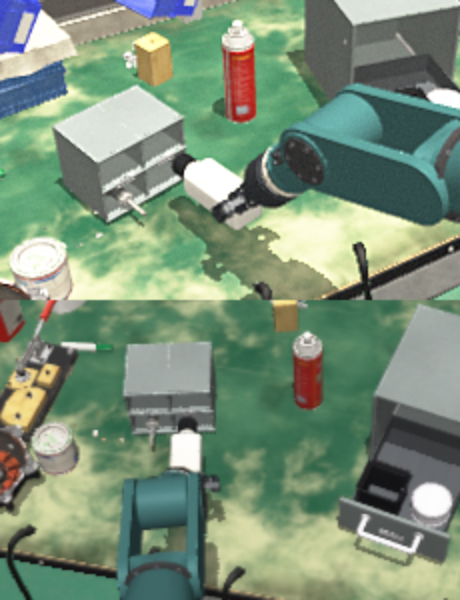

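```bash
cat >> plan.py <<'E'
FT=np.array([0,-np.sin(np.radians(50)),np.cos(np.radians(50))]) # placeholder: flask x in tool
def path(j0,j1,n=8):
    for s in np.linspace(0,1,n):
        j=j0+(j1-j0)*s; t,M,e,w=kin.fk(j,K,1); g=t-.019*M[:,2]
        yield s,j,t,M,g,w
E
python3 - <<'E'
from plan import *
f=az(fz); ft=Rg.T@f; print("flask x in tool",ft.round(3))
o=get_obs();now=o['joint_pos']
jb=solve(g1-.17*f+[0,0,.12],Rg,now,6);print(jb.round(2))
for azd in(-20,-45,-70):
  for pos in([.45,.03,.36],[.45,.1,.36],[.5,.08,.36]):
    j=solve(pos,cone(-Z,50,az(azd),-1),jb,12)
    if j is None: print(azd,pos,None);continue
    Rt=cone(-Z,50,az(azd),-1); print(azd,pos,j.round(2),"turn",np.degrees(np.linalg.norm(R.from_matrix(Rg.T@Rt).as_rotvec())).round(),"flaskx",(Rt@ft).round(2))
    for s,jj,t,M,g,w in path(jb,j,5): print("   ",s,"g",g.round(2),"cap",(g+.134*M@ft).round(2),"w",w.round(2))
E
```

```text
flask x in tool [ 0.    -0.766  0.643]
[ 0.28 -0.64  2.12 -0.04  0.96  1.63]
-20 [0.45, 0.03, 0.36] [ 0.22 -0.62  1.92 -0.48  1.11 -0.95] turn 156.0 flaskx [-0.  0. -1.]
    0.0 g [0.4  0.17 0.22] cap [0.53 0.2  0.22] w [0.21 0.12 0.46]
    0.25 g [0.42 0.13 0.25] cap [0.52 0.22 0.23] w [0.22 0.12 0.48]
    0.5 g [0.43 0.1  0.28] cap [0.5  0.2  0.22] w [0.22 0.12 0.51]
    0.75 g [0.44 0.07 0.32] cap [0.47 0.13 0.21] w [0.23 0.11 0.53]
    1.0 g [0.45 0.03 0.36] cap [0.45 0.03 0.23] w [0.23 0.11 0.56]
-20 [0.45, 0.1, 0.36] [ 0.47 -0.52  1.86 -0.64  1.2  -0.7 ] turn 156.0 flaskx [-0.  0. -1.]
    0.0 g [0.4  0.17 0.22] cap [0.53 0.2  0.22] w [0.21 0.12 0.46]
    0.25 g [0.42 0.15 0.25] cap [0.52 0.23 0.23] w [0.22 0.14 0.48]
    0.5 g [0.43 0.13 0.28] cap [0.49 0.23 0.21] w [0.22 0.15 0.51]
    0.75 g [0.44 0.12 0.32] cap [0.46 0.18 0.2 ] w [0.23 0.16 0.53]
    1.0 g [0.45 0.1  0.36] cap [0.45 0.1  0.23] w [0.23 0.18 0.56]
-20 [0.5, 0.08, 0.36] [ 0.34 -0.44  1.82 -0.58  1.1  -0.79] turn 156.0 flaskx [-0.  0. -1.]
    0.0 g [0.4  0.17 0.22] cap [0.53 0.2  0.22] w [0.21 0.12 0.46]
    0
[... 2140 characters left out ...]
]
    0.25 g [0.41 0.14 0.23] cap [0.52 0.21 0.2 ] w [0.26 0.16 0.49]
    0.5 g [0.43 0.12 0.26] cap [0.5  0.19 0.18] w [0.3  0.2  0.52]
    0.75 g [0.44 0.1  0.31] cap [0.48 0.14 0.18] w [0.34 0.26 0.55]
    1.0 g [0.45 0.1  0.36] cap [0.45 0.1  0.23] w [0.37 0.32 0.56]
-70 [0.5, 0.08, 0.36] [ 0.51  0.01  1.45 -0.88  1.77  0.02] turn 124.0 flaskx [-0.  0. -1.]
    0.0 g [0.4  0.17 0.22] cap [0.53 0.2  0.22] w [0.21 0.12 0.46]
    0.25 g [0.43 0.14 0.24] cap [0.54 0.2  0.2 ] w [0.26 0.15 0.5 ]
    0.5 g [0.45 0.11 0.27] cap [0.53 0.18 0.19] w [0.32 0.19 0.53]
    0.75 g [0.48 0.09 0.31] cap [0.52 0.13 0.19] w [0.37 0.24 0.55]
    1.0 g [0.5  0.08 0.36] cap [0.5  0.08 0.23] w [0.42 0.3  0.56]
```

Request:
{"method": "drive_tool", "body": {
  "plan": "0 -0.012 -0.023 0 0 0 30; 0 -0.023 -0.047 0 0 0 30; 0 -0.035 -0.07 0 0 0 30; 0 -0.046 -0.094 0 0 0 30; 0 -0.05 -0.1 0 0 0 30"
}}

```text
t: 6.88
tcp_pos: [0.4235, 0.1725, 0.2013]
tool_rot: [-0.274, 0.736, -0.58, 0.216]
contact_force: [0.4, 0.0, -1.1]
width: 0.0557
```

```bash
cat >> plan.py <<'E'
def rows(j1,S,grip,pace=25.,pmax=.12,n=200):
    """rows for next call along joint line from now to j1; S = fraction list to print"""
    o,M0=fpose();j0=o['joint_pos'];t0,Mk=kin.fk(j0,K)
    out=[]
    for s in S:
        t,M=kin.fk(j0+(j1-j0)*s,K); sh=M0.T@(t-o['tcp_pos']);r=np.degrees(R.from_matrix(M0.T@M).as_rotvec())/30
        out.append(" ".join(f"{v:.3f}" for v in np.r_[sh,r])+f" {grip}")
    print("; ".join(out))
E
python3 - <<'E'
from plan import *
o=get_obs();print(o['tcp_pos'],o['width'])
j=solve([.5,.08,.36],cone(-Z,50,az(-45),-1),o['joint_pos'],12);print(j.round(3),o['joint_pos'].round(2))
rows(j,[.05,.1,.15,.2,.25,.3],30)
E
```

```text
[0.42353153 0.17247761 0.20131537] 0.05570751061847811
[ 0.497 -0.219  1.659 -0.834  1.439 -0.288] [ 0.29 -0.62  2.13 -0.04  0.92  1.63]
0.006 -0.003 -0.001 -0.041 0.049 -0.244 30; 0.012 -0.007 -0.002 -0.086 0.095 -0.486 30; 0.018 -0.011 -0.004 -0.135 0.140 -0.726 30; 0.025 -0.016 -0.005 -0.188 0.182 -0.964 30; 0.031 -0.021 -0.007 -0.245 0.222 -1.200 30; 0.038 -0.026 -0.009 -0.307 0.259 -1.433 30
```

Request:
{"method": "drive_tool", "body": {
  "plan": "0.006 -0.003 -0.001 -0.04 0.05 -0.23 30; 0.012 -0.007 -0.002 -0.09 0.095 -0.46 30; 0.018 -0.011 -0.004 -0.13 0.14 -0.69 30; 0.024 -0.015 -0.005 -0.18 0.18 -0.92 30; 0.026 -0.017 -0.005 -0.2 0.19 -0.98 30"
}}

```text
t: 7.3
tcp_pos: [0.4381, 0.149, 0.2094]
tool_rot: [-0.139, 0.863, -0.396, 0.28]
contact_force: [-0.4, -0.3, -2.8]
width: 0.0556
```

```bash
cat > nx.py <<'E'
from plan import *
import sys
o=get_obs();print(o['tcp_pos'],o['width'],o['joint_pos'].round(2))
j=solve([.5,.08,.36],cone(-Z,50,az(-45),-1),o['joint_pos'],12);print(j.round(3))
_,M=fpose();ft=np.array([0,-.766,.643]);print("flask x",(M@ft).round(3))
rows(j,[float(a) for a in sys.argv[1:]],30)
E
python3 nx.py .0625 .125 .1875 .25 .28
```

```text
[0.43810732 0.14900304 0.20943847] 0.055582682297421006 [ 0.33 -0.53  2.04 -0.21  1.03  1.24]
[ 0.497 -0.219  1.659 -0.834  1.439 -0.288]
flask x [ 0.846  0.508 -0.164]
0.009 -0.001 -0.002 -0.054 0.037 -0.235 30; 0.017 -0.003 -0.004 -0.112 0.071 -0.468 30; 0.026 -0.004 -0.006 -0.173 0.101 -0.699 30; 0.036 -0.006 -0.009 -0.238 0.128 -0.927 30; 0.040 -0.007 -0.011 -0.271 0.139 -1.036 30
```

Request:
{"method": "drive_tool", "body": {
  "plan": "0.009 -0.001 -0.002 -0.05 0.04 -0.23 30; 0.017 -0.003 -0.004 -0.11 0.07 -0.46 30; 0.026 -0.004 -0.006 -0.17 0.1 -0.68 30; 0.035 -0.006 -0.009 -0.23 0.125 -0.9 30; 0.038 -0.007 -0.01 -0.26 0.135 -1 30"
}}

```text
t: 7.72
tcp_pos: [0.4567, 0.1243, 0.2351]
tool_rot: [0.011, 0.933, -0.182, 0.309]
contact_force: [-0.5, -1.0, -2.5]
width: 0.0553
```

```bash
python3 nx.py .08 .16 .25 .333 .37
```

```text
[0.45672649 0.12426243 0.23510231] 0.05525995574017119 [ 0.38 -0.44  1.94 -0.38  1.14  0.83]
[ 0.497 -0.219  1.659 -0.834  1.439 -0.288]
flask x [ 0.634  0.63  -0.449]
0.009 0.003 -0.002 -0.062 0.018 -0.211 30; 0.018 0.006 -0.005 -0.127 0.031 -0.421 30; 0.029 0.009 -0.008 -0.202 0.041 -0.654 30; 0.039 0.011 -0.012 -0.273 0.045 -0.866 30; 0.044 0.012 -0.013 -0.306 0.044 -0.960 30
```

Request:
{"method": "drive_tool", "body": {
  "plan": "0.01 0.003 -0.002 -0.07 0.02 -0.23 30; 0.02 0.006 -0.005 -0.14 0.03 -0.45 30; 0.03 0.009 -0.009 -0.21 0.04 -0.67 30; 0.039 0.011 -0.012 -0.273 0.045 -0.866 30; 0.044 0.012 -0.013 -0.306 0.044 -0.96 30"
}}

```text
t: 8.13
tcp_pos: [0.4776, 0.1004, 0.2698]
tool_rot: [0.163, 0.942, 0.032, 0.292]
contact_force: [0.2, -0.2, -1.9]
width: 0.0551
```

```bash
python3 nx.py .12 .25 .37 .49 .58
```

```text
[0.47762571 0.10036436 0.2698353 ] 0.055119386935891884 [ 0.42 -0.36  1.83 -0.54  1.25  0.41]
[ 0.497 -0.219  1.659 -0.834  1.439 -0.288]
flask x [ 0.387  0.538 -0.749]
0.007 0.007 -0.003 -0.064 -0.004 -0.191 30; 0.015 0.014 -0.006 -0.134 -0.015 -0.396 30; 0.023 0.021 -0.009 -0.199 -0.029 -0.583 30; 0.030 0.027 -0.013 -0.263 -0.049 -0.768 30; 0.036 0.032 -0.016 -0.312 -0.067 -0.905 30
```

Request:
{"method": "drive_tool", "body": {
  "plan": "0.008 0.008 -0.003 -0.07 -0.005 -0.21 30; 0.016 0.015 -0.006 -0.14 -0.015 -0.42 30; 0.024 0.022 -0.01 -0.21 -0.03 -0.62 30; 0.032 0.029 -0.014 -0.28 -0.055 -0.82 30; 0.036 0.032 -0.016 -0.312 -0.067 -0.905 30"
}}

```text
t: 8.55
tcp_pos: [0.4974, 0.0803, 0.312]
tool_rot: [0.303, 0.897, 0.226, 0.23]
contact_force: [-0.4, 0.6, -2.1]
width: 0.0553
```

```bash
python3 nx.py .3 .6 .9 1 1
```

```text
[0.49739098 0.08031718 0.3120327 ] 0.05533790609056113 [ 0.46 -0.28  1.73 -0.71  1.36  0.01]
[ 0.497 -0.219  1.659 -0.834  1.439 -0.288]
flask x [ 0.151  0.265 -0.953]
0.004 0.010 -0.004 -0.064 -0.029 -0.191 30; 0.008 0.021 -0.008 -0.125 -0.064 -0.379 30; 0.013 0.031 -0.012 -0.184 -0.104 -0.564 30; 0.014 0.034 -0.014 -0.204 -0.119 -0.626 30; 0.014 0.034 -0.014 -0.204 -0.119 -0.626 30
```

Request:
{"method": "drive_tool", "body": {
  "plan": "0.004 0.01 -0.004 -0.064 -0.029 -0.191 30; 0.008 0.021 -0.008 -0.125 -0.064 -0.379 30; 0.013 0.031 -0.012 -0.184 -0.104 -0.564 30; 0.014 0.034 -0.014 -0.204 -0.119 -0.626 30; 0.014 0.034 -0.014 -0.204 -0.119 -0.626 30"
}}

```text
t: 8.97
tcp_pos: [0.5095, 0.07, 0.3475]
tool_rot: [0.39, 0.838, 0.346, 0.162]
contact_force: [0.3, 0.0, -2.4]
width: 0.0553
```

```bash
python3 nx.py 1
python3 - <<'E'
from h import *
_,_,P=cloud("side","pics/g_side.png");cloud("top","pics/g_top.png");cloud("wrist","pics/g_wrist.png")
np.save("g_s.npy",P)
a=cv2.imread("pics/g_side.png")[60:300,100:360];b=cv2.imread("pics/g_top.png")[60:300,130:390];cv2.imwrite("pics/g.png",cv2.resize(np.hstack([a,b]),None,fx=1.5,fy=1.5))
E
```

```text
[0.5095476  0.07000818 0.34751448] 0.05529192485982291 [ 0.5  -0.22  1.66 -0.83  1.44 -0.28]
[ 0.497 -0.219  1.659 -0.834  1.439 -0.288]
flask x [ 0.001  0.003 -1.   ]
0.000 0.001 0.000 -0.003 -0.001 -0.007 30
```

View pics/g.png

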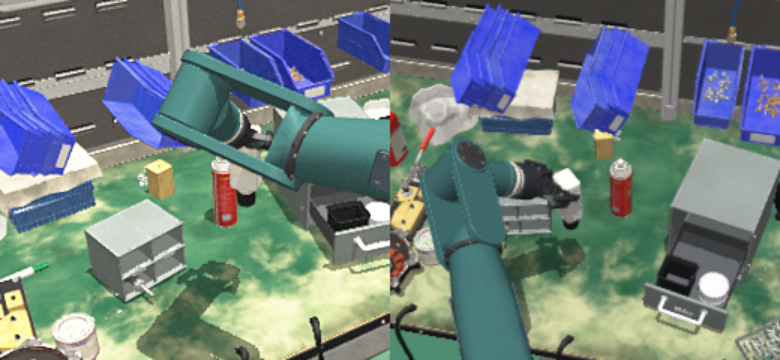

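Request:
{"method": "drive_tool", "body": {
  "plan": "0 0 0 0 0 0 30; 0 0 0 0 0 0 30; 0 0 0 0 0 0 30; 0 0 0 0 0 0 30; 0 0 0 0 0 0 30"
}}

```text
t: 9.53
tcp_pos: [0.5085, 0.069, 0.3496]
tool_rot: [0.39, 0.838, 0.344, 0.164]
contact_force: [-0.5, -0.2, -2.0]
width: 0.0553
```

Request:
{"method": "drive_tool", "body": {
  "plan": "0 0 0 0 0 0 30; 0 0 0 0 0 0 30; 0 0 0 0 0 0 30; 0 0 0 0 0 0 30; 0 0 0 0 0 0 30"
}}

```text
t: 9.95
tcp_pos: [0.5085, 0.069, 0.3495]
tool_rot: [0.39, 0.838, 0.344, 0.164]
contact_force: [-0.2, -0.5, -1.8]
width: 0.0556
```

Request:
{"method": "drive_tool", "body": {
  "plan": "0 0 0 0 0 0 30; 0 0 0 0 0 0 30; 0 0 0 0 0 0 30; 0 0 0 0 0 0 30; 0 0 0 0 0 0 30"
}}

```text
t: 10.37
tcp_pos: [0.5086, 0.069, 0.3495]
tool_rot: [0.39, 0.838, 0.344, 0.164]
contact_force: [1.4, 0.1, -1.8]
width: 0.0557
```

Request:
{"method": "drive_tool", "body": {
  "plan": "0 0 0 0 0 0 30; 0 0 0 0 0 0 30; 0 0 0 0 0 0 30; 0 0 0 0 0 0 30; 0 0 0 0 0 0 30"
}}

```text
t: 10.78
tcp_pos: [0.5086, 0.069, 0.3495]
tool_rot: [0.39, 0.838, 0.344, 0.164]
contact_force: [1.0, -0.6, -1.8]
width: 0.0556
```

Request:
{"method": "drive_tool", "body": {
  "plan": "0 0 0 0 0 0 30; 0 0 0 0 0 0 30; 0 0 0 0 0 0 30; 0 0 0 0 0 0 30; 0 0 0 0 0 0 30"
}}

```text
t: 11.2
tcp_pos: [0.5086, 0.069, 0.3495]
tool_rot: [0.39, 0.838, 0.344, 0.164]
contact_force: [-0.9, -0.4, -2.6]
width: 0.0555
```

Run:
```python
from plan import *
# flask points top cam: fit axis of white flask
p,d,P=cloud("top")
g=get_obs()['tcp_pos']
m=np.all(np.abs(P-[.50,.08,.30])<[.06,.06,.16],-1)
Q=P[m]; 
for z0 in np.arange(.2,.42,.02):
    q=Q[(Q[:,2]>z0)&(Q[:,2]<z0+.02)]
    if len(q)>5: print(round(z0,2),len(q),q.mean(0).round(3),q.min(0).round(3),q.max(0).round(3))
v,u=np.where(m);print(u.min(),u.max(),v.min(),v.max())
cv2.imwrite("pics/h.png",cv2.resize(p[120:260,200:360],None,fx=4,fy=4,interpolation=cv2.INTER_CUBIC)[:,:,::-1]);cv2.imwrite("pics/h_w.png",cv2.imread("pics/g_wrist.png"))
```

```text
0.22 29 [0.485 0.073 0.233] [0.476 0.057 0.222] [0.496 0.091 0.24 ]
0.24 21 [0.485 0.074 0.248] [0.476 0.06  0.24 ] [0.497 0.093 0.257]
0.26 27 [0.478 0.069 0.275] [0.463 0.046 0.264] [0.494 0.104 0.28 ]
0.28 57 [0.476 0.066 0.29 ] [0.461 0.045 0.28 ] [0.494 0.097 0.3  ]
0.3 53 [0.476 0.063 0.309] [0.462 0.045 0.3  ] [0.495 0.087 0.319]
0.32 34 [0.479 0.058 0.328] [0.465 0.045 0.32 ] [0.5   0.073 0.337]
0.34 18 [0.48  0.063 0.355] [0.462 0.045 0.342] [0.507 0.114 0.36 ]
0.36 58 [0.48  0.064 0.37 ] [0.459 0.045 0.36 ] [0.524 0.118 0.38 ]
0.38 255 [0.489 0.082 0.389] [0.441 0.047 0.38 ] [0.528 0.138 0.4  ]
0.4 62 [0.466 0.103 0.41 ] [0.44  0.073 0.401] [0.512 0.14  0.419]
229 258 168 212
```

View pics/h.png

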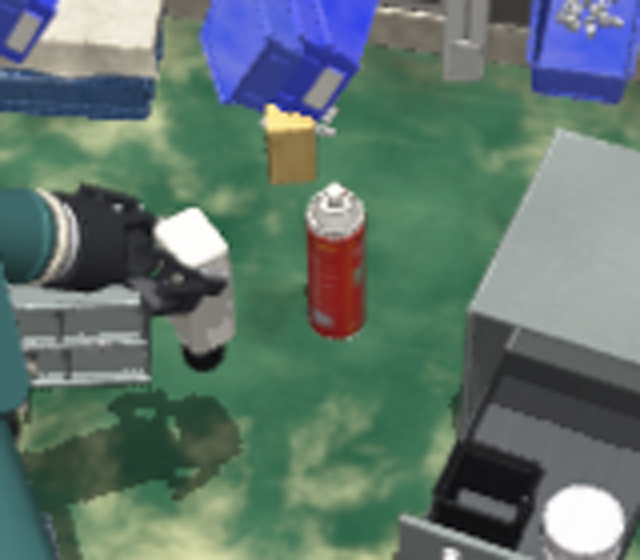

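View pics/h_w.png

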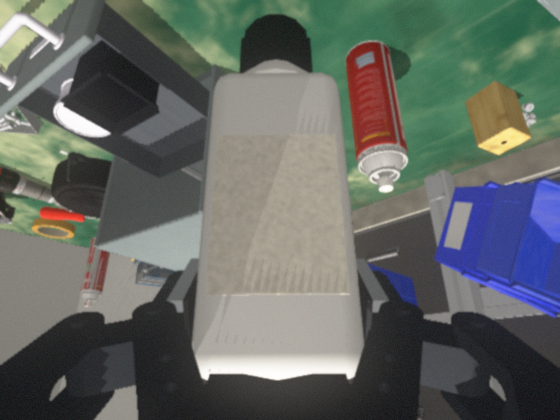

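```bash
cat > nx2.py <<'E'
from plan import *
import sys
o=get_obs();print(o['tcp_pos'],o['width'],o['joint_pos'].round(2))
RL=cone(az(0),50,-Z,-1); tl=np.array([.50,.05,.12])
j=kin.ik(tl,RL,K,o['joint_pos'],12);print(j.round(3))
ft=np.array([0,-.766,.643])
for s,jj,t,M,g,w in path(o['joint_pos'],j,5): print("   ",s,"g",g.round(2),"cap",(g+.134*M@ft).round(2),"base",(g-.031*M@ft).round(2),"w",w.round(2))
print("deg",np.degrees(np.linalg.norm(R.from_matrix(fpose()[1].T@RL).as_rotvec())))
rows(j,[float(a) for a in sys.argv[1:]],30)
E
python3 nx2.py .05 .1 .15 .2 .25
```

```text
[0.50855435 0.06901481 0.34951925] 0.05514806973108899 [ 0.5  -0.22  1.66 -0.83  1.44 -0.28]
[-0.023 -0.416  2.179  0.023  0.68   1.535]
    0.0 g [0.5  0.08 0.36] cap [0.5  0.08 0.23] base [0.5  0.08 0.39] w [0.33 0.24 0.56]
    0.25 g [0.5  0.07 0.28] cap [0.53 0.13 0.16] base [0.49 0.06 0.31] w [0.34 0.19 0.51]
    0.5 g [0.5  0.07 0.21] cap [0.57 0.15 0.14] base [0.48 0.05 0.23] w [0.33 0.14 0.46]
    0.75 g [0.49 0.07 0.17] cap [0.61 0.12 0.14] base [0.46 0.05 0.17] w [0.32 0.09 0.42]
    1.0 g [0.49 0.05 0.13] cap [0.62 0.05 0.13] base [0.46 0.05 0.13] w [0.29 0.05 0.37]
deg 148.23665848554225
-0.000 -0.012 0.013 0.067 0.032 0.196 30; -0.001 -0.025 0.025 0.137 0.058 0.397 30; -0.001 -0.037 0.036 0.209 0.079 0.603 30; -0.002 -0.049 0.047 0.282 0.093 0.815 30; -0.002 -0.061 0.056 0.356 0.101 1.031 30
```

```bash
sed -i 's/\[.50,.05,.12\]/[.47,.02,.14]/' nx2.py; python3 nx2.py .05 .1 .15 .2 .25
```

```text
[0.50855435 0.06901481 0.34951925] 0.05514806973108899 [ 0.5  -0.22  1.66 -0.83  1.44 -0.28]
[-0.141 -0.543  2.21   0.128  0.786  1.371]
    0.0 g [0.5  0.08 0.36] cap [0.5  0.08 0.23] base [0.5  0.08 0.39] w [0.33 0.24 0.56]
    0.25 g [0.49 0.06 0.28] cap [0.52 0.11 0.17] base [0.48 0.05 0.31] w [0.33 0.18 0.52]
    0.5 g [0.47 0.05 0.22] cap [0.55 0.12 0.14] base [0.46 0.03 0.24] w [0.32 0.11 0.48]
    0.75 g [0.46 0.04 0.18] cap [0.58 0.1  0.15] base [0.44 0.02 0.19] w [0.29 0.06 0.43]
    1.0 g [0.46 0.02 0.15] cap [0.59 0.02 0.15] base [0.43 0.02 0.15] w [0.26 0.02 0.39]
deg 148.23665848554225
-0.005 -0.012 0.013 0.076 0.022 0.196 30; -0.009 -0.023 0.025 0.153 0.040 0.397 30; -0.014 -0.035 0.036 0.230 0.051 0.603 30; -0.018 -0.046 0.046 0.307 0.058 0.815 30; -0.022 -0.058 0.055 0.384 0.059 1.031 30
```

Clear. Go.

Request:
{"method": "drive_tool", "body": {
  "plan": "-0.005 -0.012 0.013 0.076 0.022 0.196 30; -0.009 -0.023 0.025 0.153 0.04 0.397 30; -0.014 -0.035 0.036 0.23 0.051 0.603 30; -0.018 -0.046 0.046 0.307 0.058 0.815 30; -0.022 -0.057 0.054 0.375 0.059 1 30"
}}

```text
t: 11.67
tcp_pos: [0.4964, 0.05, 0.2702]
tool_rot: [0.245, 0.93, 0.134, 0.238]
contact_force: [-0.4, 0.0, -3.3]
width: 0.0554
```

```bash
python3 nx2.py .06 .12 .18 .25 .31
```

```text
[0.49639852 0.05003294 0.27020894] 0.05540948813795567 [ 0.34 -0.3   1.8  -0.6   1.28  0.12]
[-0.141 -0.543  2.21   0.128  0.786  1.371]
    0.0 g [0.49 0.06 0.28] cap [0.52 0.11 0.17] base [0.48 0.05 0.31] w [0.33 0.18 0.52]
    0.25 g [0.48 0.05 0.24] cap [0.54 0.12 0.15] base [0.46 0.03 0.26] w [0.32 0.13 0.49]
    0.5 g [0.47 0.04 0.2 ] cap [0.56 0.12 0.14] base [0.44 0.02 0.21] w [0.31 0.09 0.46]
    0.75 g [0.46 0.03 0.17] cap [0.58 0.08 0.15] base [0.43 0.02 0.18] w [0.29 0.05 0.42]
    1.0 g [0.46 0.02 0.15] cap [0.59 0.02 0.15] base [0.43 0.02 0.15] w [0.26 0.02 0.39]
deg 116.29018205108994
-0.008 -0.005 0.009 0.066 -0.000 0.201 30; -0.015 -0.010 0.018 0.130 -0.004 0.405 30; -0.022 -0.015 0.026 0.192 -0.011 0.614 30; -0.030 -0.021 0.035 0.263 -0.022 0.862 30; -0.036 -0.026 0.041 0.322 -0.034 1.078 30
```

Request:
{"method": "drive_tool", "body": {
  "plan": "-0.008 -0.005 0.009 0.066 0 0.21 30; -0.016 -0.011 0.019 0.135 -0.004 0.425 30; -0.023 -0.016 0.027 0.2 -0.012 0.64 30; -0.03 -0.021 0.035 0.263 -0.022 0.862 30; -0.034 -0.024 0.039 0.3 -0.03 1 30"
}}

```text
t: 12.08
tcp_pos: [0.4833, 0.0418, 0.2143]
tool_rot: [0.104, 0.951, -0.096, 0.273]
contact_force: [-0.2, -0.3, -3.4]
width: 0.0557
```

```bash
python3 nx2.py .08 .16 .24 .33 .4
```

```text
[0.4833001  0.04184963 0.21426506] 0.055691491896345716 [ 0.2  -0.37  1.92 -0.39  1.14  0.48]
[-0.141 -0.543  2.21   0.128  0.786  1.371]
    0.0 g [0.47 0.05 0.23] cap [0.54 0.12 0.14] base [0.46 0.03 0.25] w [0.32 0.12 0.48]
    0.25 g [0.47 0.04 0.2 ] cap [0.56 0.12 0.14] base [0.45 0.02 0.22] w [0.31 0.09 0.46]
    0.5 g [0.46 0.04 0.18] cap [0.58 0.1  0.15] base [0.44 0.02 0.19] w [0.3  0.07 0.44]
    0.75 g [0.46 0.03 0.17] cap [0.59 0.07 0.15] base [0.43 0.02 0.17] w [0.28 0.04 0.41]
    1.0 g [0.46 0.02 0.15] cap [0.59 0.02 0.15] base [0.43 0.02 0.15] w [0.26 0.02 0.39]
deg 85.1018521796177
-0.007 -0.000 0.007 0.054 -0.011 0.207 30; -0.013 -0.000 0.013 0.107 -0.022 0.418 30; -0.018 0.000 0.019 0.158 -0.035 0.631 30; -0.024 0.000 0.025 0.213 -0.051 0.874 30; -0.028 0.000 0.030 0.255 -0.063 1.065 30
```

Request:
{"method": "drive_tool", "body": {
  "plan": "-0.007 0 0.007 0.055 -0.011 0.215 30; -0.013 0 0.013 0.11 -0.023 0.43 30; -0.019 0 0.019 0.163 -0.037 0.65 30; -0.024 0 0.025 0.215 -0.052 0.874 30; -0.027 0 0.028 0.24 -0.06 1 30"
}}

```text
t: 12.5
tcp_pos: [0.4749, 0.0381, 0.1766]
tool_rot: [-0.031, 0.903, -0.323, 0.282]
contact_force: [-0.2, 0.1, -2.7]
width: 0.0551
```

```bash
python3 nx2.py .13 .26 .39 .52 .63
```

```text
[0.47487335 0.03806139 0.17664311] 0.05512929710287479 [ 0.07 -0.44  2.03 -0.2   1.01  0.82]
[-0.141 -0.543  2.21   0.128  0.786  1.371]
    0.0 g [0.46 0.04 0.19] cap [0.57 0.11 0.14] base [0.44 0.02 0.2 ] w [0.3  0.08 0.45]
    0.25 g [0.46 0.04 0.18] cap [0.58 0.1  0.15] base [0.44 0.02 0.19] w [0.29 0.06 0.43]
    0.5 g [0.46 0.03 0.17] cap [0.59 0.08 0.15] base [0.43 0.02 0.17] w [0.28 0.05 0.42]
    0.75 g [0.46 0.03 0.16] cap [0.59 0.05 0.15] base [0.43 0.02 0.16] w [0.27 0.03 0.4 ]
    1.0 g [0.46 0.02 0.15] cap [0.59 0.02 0.15] base [0.43 0.02 0.15] w [0.26 0.02 0.39]
deg 54.23880273027307
-0.003 0.003 0.005 0.048 -0.014 0.223 30; -0.006 0.006 0.010 0.095 -0.027 0.449 30; -0.008 0.009 0.014 0.141 -0.041 0.676 30; -0.010 0.013 0.018 0.186 -0.055 0.906 30; -0.010 0.015 0.021 0.224 -0.066 1.102 30
```

Request:
{"method": "drive_tool", "body": {
  "plan": "-0.003 0.003 0.005 0.048 -0.014 0.223 30; -0.006 0.006 0.01 0.095 -0.027 0.449 30; -0.008 0.009 0.014 0.141 -0.041 0.676 30; -0.01 0.013 0.018 0.186 -0.055 0.906 30; -0.01 0.014 0.02 0.205 -0.06 1 30"
}}

```text
t: 12.92
tcp_pos: [0.4708, 0.0304, 0.1512]
tool_rot: [-0.155, 0.79, -0.529, 0.266]
contact_force: [0.2, -0.3, -2.7]
width: 0.0554
```

```bash
python3 nx2.py .3 .6 .9 1 1
```

```text
[0.47080222 0.03043271 0.15119045] 0.05541770048978904 [-0.05 -0.5   2.13 -0.01  0.88  1.13]
[-0.141 -0.543  2.21   0.128  0.786  1.371]
    0.0 g [0.46 0.03 0.17] cap [0.59 0.07 0.15] base [0.43 0.02 0.17] w [0.28 0.04 0.41]
    0.25 g [0.46 0.03 0.16] cap [0.59 0.06 0.15] base [0.43 0.02 0.17] w [0.28 0.04 0.41]
    0.5 g [0.46 0.03 0.16] cap [0.59 0.05 0.15] base [0.43 0.02 0.16] w [0.27 0.03 0.4 ]
    0.75 g [0.46 0.02 0.16] cap [0.59 0.03 0.15] base [0.43 0.02 0.16] w [0.27 0.03 0.4 ]
    1.0 g [0.46 0.02 0.15] cap [0.59 0.02 0.15] base [0.43 0.02 0.15] w [0.26 0.02 0.39]
deg 23.60048773917755
0.001 0.003 0.003 0.045 -0.012 0.230 30; 0.003 0.006 0.006 0.090 -0.025 0.461 30; 0.006 0.010 0.008 0.136 -0.037 0.693 30; 0.006 0.011 0.009 0.151 -0.041 0.771 30; 0.006 0.011 0.009 0.151 -0.041 0.771 30
```

Request:
{"method": "drive_tool", "body": {
  "plan": "0.001 0.003 0.003 0.045 -0.012 0.23 30; 0.003 0.006 0.006 0.09 -0.025 0.461 30; 0.006 0.01 0.008 0.136 -0.037 0.693 30; 0.006 0.011 0.009 0.151 -0.041 0.771 30; 0.006 0.011 0.009 0.151 -0.041 0.771 30"
}}

```text
t: 13.33
tcp_pos: [0.4698, 0.0205, 0.1398]
tool_rot: [-0.241, 0.666, -0.663, 0.242]
contact_force: [-0.2, 0.3, -2.3]
width: 0.0554
```

Run:
```python
from plan import *
RL=cone(az(0),50,-Z,-1)
cmd([.47,.02,.014],RL)
p,d,P=cloud("side","pics/i_side.png"); 
m=np.all(np.abs(P-[.50,.02,.15])<[.12,.05,.06],-1);Q=P[m]
for x0 in np.arange(.42,.6,.02):
    q=Q[(Q[:,0]>x0)&(Q[:,0]<x0+.02)]
    if len(q)>5: print(round(x0,2),len(q),q.mean(0).round(3),q.min(0).round(3),q.max(0).round(3))
cv2.imwrite("pics/i.png",cv2.resize(p[130:290,160:380],None,fx=3,fy=3,interpolation=cv2.INTER_CUBIC)[:,:,::-1])
```

```text
t 13.33 shift [0.    0.081 0.097] turn/30 [ 0.001 -0.     0.007] deg 0.2
0.42 147 [0.428 0.028 0.155] [ 0.421 -0.005  0.132] [0.439 0.059 0.209]
0.44 10 [0.447 0.048 0.143] [0.442 0.045 0.138] [0.454 0.053 0.15 ]
0.46 24 [0.474 0.029 0.175] [0.461 0.007 0.17 ] [0.48  0.044 0.178]
0.48 82 [0.491 0.029 0.17 ] [ 0.481 -0.001  0.14 ] [0.5   0.049 0.178]
0.5 96 [0.51  0.031 0.168] [ 0.5   -0.003  0.138] [0.52  0.05  0.177]
0.52 87 [0.531 0.031 0.166] [ 0.52  -0.006  0.136] [0.54  0.05  0.177]
0.54 36 [0.546 0.028 0.168] [ 0.541 -0.005  0.138] [0.554 0.049 0.175]
0.56 47 [0.571 0.028 0.163] [0.56  0.011 0.147] [0.58  0.04  0.175]
0.58 25 [0.586 0.029 0.161] [0.58  0.009 0.147] [0.594 0.04  0.169]
```

View pics/i.png

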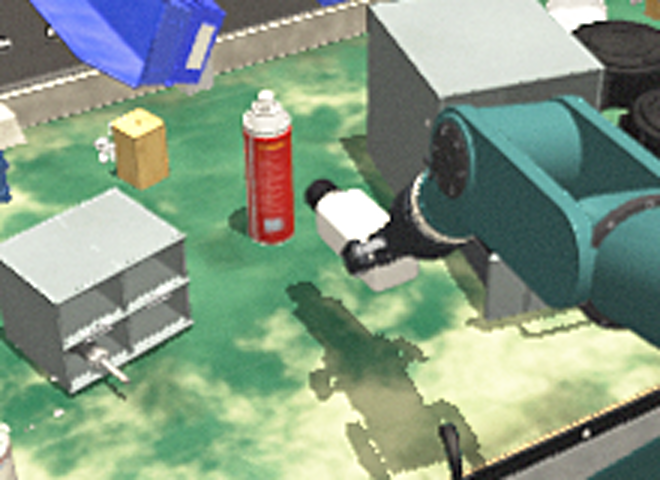

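Request:
{"method": "drive_tool", "body": {
  "plan": "0 0.02 0.024 0 0 0 30; 0 0.04 0.048 0 0 0 30; 0 0.058 0.07 0 0 0 30; 0 0.074 0.088 0 0 0 30; 0 0.079 0.094 0 0 0 30"
}}

```text
t: 13.8
tcp_pos: [0.468, 0.0218, 0.0135]
tool_rot: [-0.24, 0.668, -0.663, 0.239]
contact_force: [-1.8, 0.3, -2.4]
width: 0.0555
```

Request:
{"method": "drive_tool", "body": {
  "plan": "0 0.002 0.002 0 0 0 30; 0 0.003 0.004 0 0 0 30; 0 0.004 0.005 0 0 0 30; 0 0.004 0.005 0 0 0 30"
}}

```text
t: 14.13
tcp_pos: [0.4727, 0.021, 0.0139]
tool_rot: [-0.243, 0.666, -0.662, 0.244]
contact_force: [0.2, -0.2, -1.6]
width: 0.0555
```

Request:
{"method": "drive_tool", "body": {
  "plan": "0 0 0 0 0 0 30; 0 0 0 0 0 0 30"
}}

```text
t: 14.3
tcp_pos: [0.4724, 0.0209, 0.0137]
tool_rot: [-0.243, 0.666, -0.662, 0.244]
contact_force: [0.1, -0.2, -2.1]
width: 0.0552
```

Request:
{"method": "drive_tool", "body": {
  "plan": "0 0.002 0.003 0 0 0 30; 0 0.002 0.003 0 0 0 30; 0 0.002 0.003 0 0 0 30"
}}

```text
t: 14.55
tcp_pos: [0.4723, 0.0209, 0.0092]
tool_rot: [-0.243, 0.666, -0.662, 0.243]
contact_force: [0.0, 0.2, -1.2]
width: 0.055
```

Request:
{"method": "drive_tool", "body": {
  "plan": "0 0.001 0.0015 0 0 0 30; 0 0.001 0.0015 0 0 0 30; 0 0.001 0.0015 0 0 0 30"
}}

```text
t: 14.8
tcp_pos: [0.4737, 0.0208, 0.0089]
tool_rot: [-0.244, 0.665, -0.662, 0.244]
contact_force: [-1.2, 0.6, 4.8]
width: 0.0553
```

Request:
{"method": "drive_tool", "body": {
  "plan": "0 0 0 0 0 0 85; 0 0 0 0 0 0 85; 0 0 0 0 0 0 85; 0 0 0 0 0 0 85; 0 0 0 0 0 0 85"
}}

```text
t: 15.22
tcp_pos: [0.4719, 0.021, 0.0067]
tool_rot: [-0.243, 0.666, -0.663, 0.243]
contact_force: [0.3, 0.2, 0.3]
width: 0.085
```

Request:
{"method": "drive_tool", "body": {
  "plan": "0 0 -0.03 0 0 0 85; 0 0 -0.065 0 0 0 85; 0 0 -0.1 0 0 0 85; 0 0 -0.14 0 0 0 85; 0 0 -0.16 0 0 0 85"
}}

```text
t: 15.63
tcp_pos: [0.4019, 0.0247, 0.1226]
tool_rot: [-0.234, 0.667, -0.666, 0.237]
contact_force: [0.9, -0.1, -0.5]
width: 0.0846
```

Run:
```python
from plan import *
o=get_obs();print(o['tcp_pos'],o['width'],o['joint_pos'].round(2))
for n in("side","top","wrist"):
    p,d,P=cloud(n,f"pics/j_{n}.png")
    m=np.all(np.abs(P-[.52,.03,.043])<[.13,.08,.004],-1);Q=P[m]
    print(n,m.sum(),cv2.minAreaRect((Q[:,:2]*1000).astype(np.float32)) if len(Q)>5 else '',Q[:,2].mean())
    m=np.all(np.abs(P-[.52,.03,.03])<[.13,.08,.02],-1);Q=P[m]
    print(n,m.sum(),cv2.minAreaRect((Q[:,:2]*1000).astype(np.float32)) if len(Q)>5 else '',Q.min(0),Q.max(0))
```

```text
[0.40187088 0.02470675 0.12261021] 0.08457944178356826 [-0.16 -0.76  2.33  0.12  0.89  1.37]
side 328 ((508.0657958984375, 21.511737823486328), (53.644866943359375, 157.21334838867188), 89.89849090576172) 0.04277957526980072
side 634 ((510.84796142578125, 21.07135009765625), (172.5120391845703, 57.288333892822266), 0.07840229570865631) [ 0.42458052 -0.00766709  0.01018831] [0.59709372 0.04972483 0.04793635]
top 197 ((516.2268676757812, 20.695781707763672), (54.71430969238281, 148.9501953125), 88.36785888671875) 0.04262531311901742
top 418 ((530.687744140625, 16.330596923828125), (266.99810791015625, 130.30072021484375), 26.073171615600586) [ 0.40069845 -0.04596229  0.01014982] [0.64775728 0.10566401 0.04967962]
wrist 11105 ((513.2957153320312, 20.604862213134766), (163.42970275878906, 54.233131408691406), 0.5695258975028992) 0.04371669608967475
wrist 13210 ((513.7472534179688, 20.603620529174805), (166.2191162109375, 56.167415618896484), 0.7222470641136169) [ 0.43056059 -0.00828507  0.01001579] [0.59679273 0.04869329 0.04667331]
```

View pics/j_wrist.png

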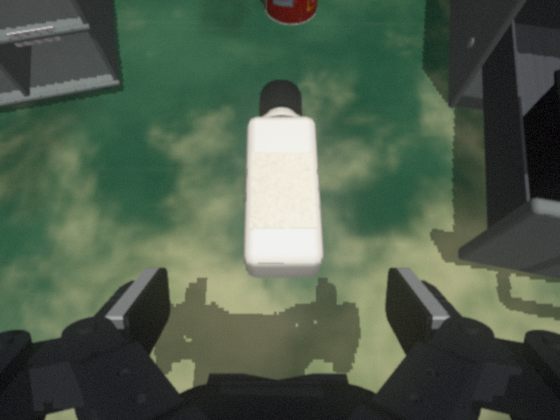

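```bash
cat > nx3.py <<'E'
from plan import *
import sys
o=get_obs();print(o['tcp_pos'],o['width'],o['joint_pos'].round(2))
RR=cone(az(.6),120,-Z,-1); g2=np.array([.534,.0207,.026]); t2=tcp(g2,RR)
if __name__=="__main__":
    tp=t2-.13*RR[:,2]
    j=kin.ik(tp,RR,K,o['joint_pos'],12);print(j.round(3)); print("target",t2.round(4),tp.round(3))
    for s,jj,t,M,g,w in path(o['joint_pos'],j,5): print("   ",s,"tcp",t.round(3),"g",g.round(2),"w",w.round(2))
    print("deg",np.degrees(np.linalg.norm(R.from_matrix(fpose()[1].T@RR).as_rotvec())))
    rows(j,[float(a) for a in sys.argv[1:]],85)
E
python3 nx3.py .1 .2 .3 .4 .42
```

```text
[0.40298261 0.02513215 0.12352316] 0.08527707482778271 [-0.16 -0.76  2.33  0.13  0.89  1.36]
[-0.045  0.602  1.006 -0.031  2.056  1.508]
target [0.5245 0.0206 0.0095] [0.589 0.021 0.122]
    0.0 tcp [0.403 0.025 0.124] g [0.39 0.03 0.14] w [0.2  0.03 0.38]
    0.25 tcp [0.443 0.025 0.154] g [0.44 0.02 0.17] w [0.32 0.02 0.46]
    0.5 tcp [0.492 0.022 0.165] g [0.49 0.02 0.18] w [0.47 0.01 0.49]
    0.75 tcp [0.544 0.019 0.154] g [0.55 0.02 0.17] w [0.62 0.01 0.47]
    1.0 tcp [0.589 0.021 0.122] g [0.6  0.02 0.14] w [0.75 0.02 0.4 ]
deg 69.24319862596512
-0.001 -0.020 -0.002 -0.229 -0.034 -0.007 85; -0.001 -0.040 -0.001 -0.459 -0.060 -0.013 85; 0.000 -0.060 0.004 -0.690 -0.079 -0.017 85; 0.002 -0.079 0.013 -0.921 -0.091 -0.021 85; 0.002 -0.082 0.015 -0.967 -0.093 -0.021 85
```

```bash
sed -i 's/,120,-Z/,112,-Z/; s/tp=t2-.13\*RR\[:,2\]/tp=t2+[0,0,.13]/' nx3.py; python3 nx3.py .12 .24 .36 .48 .52
```

```text
[0.40298261 0.02513215 0.12352316] 0.08527707482778271 [-0.16 -0.76  2.33  0.13  0.89  1.36]
[-0.054  0.352  1.287 -0.025  1.886  1.504]
target [0.5269 0.0206 0.0084] [0.527 0.021 0.138]
    0.0 tcp [0.403 0.025 0.124] g [0.39 0.03 0.14] w [0.2  0.03 0.38]
    0.25 tcp [0.427 0.027 0.143] g [0.42 0.03 0.16] w [0.3  0.02 0.44]
    0.5 tcp [0.458 0.024 0.152] g [0.46 0.02 0.17] w [0.41 0.01 0.47]
    0.75 tcp [0.492 0.022 0.151] g [0.49 0.02 0.17] w [0.53 0.01 0.47]
    1.0 tcp [0.527 0.021 0.138] g [0.53 0.02 0.16] w [0.65 0.02 0.44]
deg 61.243511299204116
-0.001 -0.015 -0.001 -0.243 -0.033 -0.006 85; -0.001 -0.030 0.000 -0.488 -0.058 -0.011 85; -0.001 -0.044 0.005 -0.733 -0.074 -0.015 85; 0.001 -0.058 0.011 -0.978 -0.081 -0.018 85; 0.001 -0.063 0.014 -1.060 -0.082 -0.018 85
```

Request:
{"method": "drive_tool", "body": {
  "plan": "-0.001 -0.015 -0.001 -0.24 -0.033 -0.006 85; -0.001 -0.03 0 -0.48 -0.058 -0.011 85; -0.001 -0.044 0.005 -0.72 -0.074 -0.015 85; 0.001 -0.058 0.011 -0.96 -0.08 -0.018 85; 0.001 -0.06 0.012 -1 -0.081 -0.018 85"
}}

```text
t: 16.2
tcp_pos: [0.4606, 0.0237, 0.1484]
tool_rot: [-0.065, 0.714, -0.696, 0.042]
contact_force: [0.2, -0.4, -0.1]
width: 0.0852
```

```bash
python3 nx3.py .25 .5 .75 1 1
```

```text
[0.46062252 0.02366647 0.14844198] 0.0852241790471403 [-0.11 -0.19  1.81  0.05  1.38  1.43]
[-0.054  0.352  1.287 -0.025  1.886  1.504]
target [0.5269 0.0206 0.0084] [0.527 0.021 0.138]
    0.0 tcp [0.461 0.024 0.148] g [0.46 0.02 0.17] w [0.41 0.01 0.47]
    0.25 tcp [0.477 0.022 0.15 ] g [0.48 0.02 0.17] w [0.47 0.01 0.47]
    0.5 tcp [0.494 0.021 0.148] g [0.5  0.02 0.17] w [0.53 0.01 0.47]
    0.75 tcp [0.51  0.021 0.145] g [0.52 0.02 0.16] w [0.59 0.02 0.46]
    1.0 tcp [0.527 0.021 0.138] g [0.53 0.02 0.16] w [0.65 0.02 0.44]
deg 30.760747869638617
0.002 -0.016 0.001 -0.256 0.001 0.004 85; 0.003 -0.032 0.005 -0.512 0.011 0.012 85; 0.005 -0.048 0.011 -0.768 0.029 0.023 85; 0.005 -0.064 0.020 -1.023 0.055 0.039 85; 0.005 -0.064 0.020 -1.023 0.055 0.039 85
```

Request:
{"method": "drive_tool", "body": {
  "plan": "0.002 -0.016 0.001 -0.24 0 0.004 85; 0.003 -0.032 0.005 -0.48 0.01 0.012 85; 0.005 -0.048 0.011 -0.72 0.029 0.023 85; 0.005 -0.063 0.02 -0.96 0.05 0.039 85; 0.005 -0.064 0.02 -1 0.055 0.039 85"
}}

```text
t: 16.62
tcp_pos: [0.5244, 0.0214, 0.1296]
tool_rot: [0.135, 0.698, -0.69, -0.135]
contact_force: [-2.9, 0.2, -3.7]
width: 0.0849
```

Run:
```python
from nx3 import *
cmd(t2+[0,0,.05],RR);cmd(t2,RR)
p,d,P=cloud("wrist","pics/k_wrist.png")
m=np.all(np.abs(P-[.52,.03,.03])<[.13,.08,.02],-1);Q=P[m]
print(m.sum(),cv2.minAreaRect((Q[:,:2]*1000).astype(np.float32)) if len(Q)>5 else '',Q.min(0),Q.max(0))
p,d,P=cloud("side","pics/k_side.png")
cv2.imwrite("pics/k.png",cv2.resize(p[80:290,160:420],None,fx=2.5,fy=2.5,interpolation=cv2.INTER_CUBIC)[:,:,::-1])
```

```text
[0.52444481 0.02142424 0.12958326] 0.08486662853355273 [-0.05  0.35  1.31 -0.02  1.87  1.5 ]
t 16.62 shift [ 0.001 -0.029  0.065] turn/30 [0.    0.002 0.001] deg 0.1
t 16.62 shift [ 0.001 -0.048  0.111] turn/30 [0.    0.002 0.001] deg 0.1
18756 ((514.8829956054688, 20.6875), (163.6682891845703, 56.10509490966797), 0.5727503895759583) [ 0.4331649  -0.00799605  0.01004211] [0.59677426 0.04899056 0.04643372]
```

View pics/k.png

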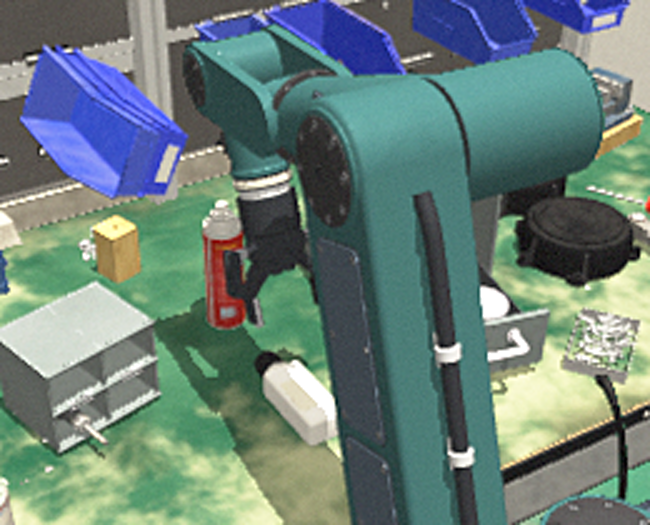

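View pics/k_wrist.png

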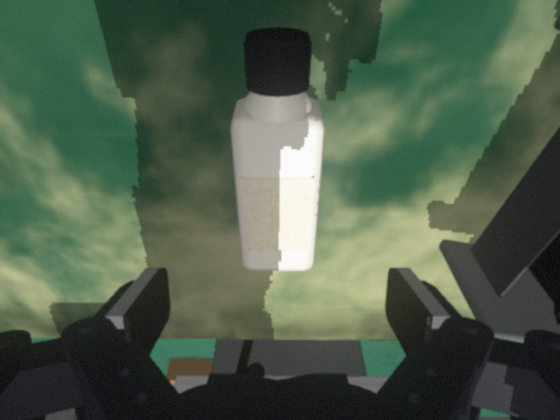

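Request:
{"method": "drive_tool", "body": {
  "plan": "0.001 -0.014 0.032 0 0 0 85; 0.001 -0.028 0.064 0 0 0 85; 0.001 -0.037 0.085 0 0 0 85; 0.001 -0.042 0.098 0 0 0 85; 0.001 -0.043 0.1 0 0 0 85"
}}

```text
t: 17.13
tcp_pos: [0.5244, 0.0205, 0.0309]
tool_rot: [0.13, 0.699, -0.692, -0.129]
contact_force: [0.0, -0.2, 0.6]
width: 0.0854
```

Run:
```python
from nx3 import *
cmd(t2,RR);print(get_obs()['contact_force'])
```

```text
[0.52436649 0.02049785 0.0308737 ] 0.08544225943941826 [-0.05  0.42  1.42 -0.02  1.67  1.51]
t 17.13 shift [-0.   -0.01  0.02] turn/30 [-0.03   0.001 -0.   ] deg 0.9
[ 0.03022828 -0.15601855  0.63412319]
```

Request:
{"method": "drive_tool", "body": {
  "plan": "0 -0.005 0.01 -0.03 0 0 85; 0 -0.01 0.019 -0.03 0 0 85; 0 -0.01 0.019 -0.03 0 0 85; 0 -0.01 0.019 -0.03 0 0 85"
}}

```text
t: 17.47
tcp_pos: [0.5301, 0.0204, 0.0112]
tool_rot: [0.134, 0.698, -0.691, -0.133]
contact_force: [0.4, 0.0, -0.5]
width: 0.0846
```

Run:
```python
from nx3 import *
cmd(t2,RR);print(get_obs()['contact_force'])
```

```text
[0.53012457 0.02044588 0.01121922] 0.08457498710009514 [-0.05  0.46  1.41 -0.02  1.65  1.51]
t 17.47 shift [-0.     0.002  0.004] turn/30 [-0.007 -0.    -0.001] deg 0.2
[ 0.35851433  0.04135209 -0.48605341]
```

Request:
{"method": "drive_tool", "body": {
  "plan": "0 0 0.002 0 0 0 45; 0 0 0.002 0 0 0 40; 0 0 0.002 0 0 0 35; 0 0 0.002 0 0 0 30; 0 0 0.002 0 0 0 30"
}}

```text
t: 17.88
tcp_pos: [0.5301, 0.0205, 0.0098]
tool_rot: [0.134, 0.698, -0.691, -0.132]
contact_force: [1.4, 0.4, 3.0]
width: 0.0551
```

Request:
{"method": "drive_tool", "body": {
  "plan": "0 0 0 0 0 0 30; 0 0 0 0 0 0 30; 0 0 0 0 0 0 30"
}}

```text
t: 18.13
tcp_pos: [0.5301, 0.0205, 0.0098]
tool_rot: [0.134, 0.698, -0.691, -0.132]
contact_force: [3.4, 0.4, 5.5]
width: 0.0551
```

Run:
```python
from nx3 import *
_,M=fpose();fx=az(.6);print("flask x in tool",(M.T@fx).round(4),"flask y",(M.T@az(90.6)).round(3)); print("base rel tcp in tool",(M.T@(np.array([.4325,.0197,.022])-o['tcp_pos'])).round(4))
cmd(o['tcp_pos']+[0,0,.2])
```

```text
[0.53007174 0.0204687  0.00982117] 0.05505166139187037 [-0.05  0.46  1.41 -0.02  1.65  1.51]
flask x in tool [-2.000e-04 -9.292e-01 -3.695e-01] flask y [-1.  0. -0.]
base rel tcp in tool [-0.0002  0.0952  0.0247]
t 18.13 shift [ 0.     0.074 -0.186] turn/30 [0. 0. 0.] deg 0.0
```

Request:
{"method": "drive_tool", "body": {
  "plan": "0 0.012 -0.03 0 0 0 30; 0 0.026 -0.065 0 0 0 30; 0 0.041 -0.103 0 0 0 30; 0 0.056 -0.14 0 0 0 30; 0 0.071 -0.178 0 0 0 30"
}}

```text
t: 18.55
tcp_pos: [0.528, 0.0205, 0.2006]
tool_rot: [0.136, 0.698, -0.691, -0.134]
contact_force: [0.6, -0.5, -1.5]
width: 0.0555
```

```bash
cat > nx4.py <<'E'
from plan import *
import sys
TH=21.7; bt=np.array([-.0002,.0952,.0247]); ft=np.array([0,-.9292,-.3695])
RP=cone(Z,90+TH,az(yaw),-1)
def tplace(h): return pk+[0,0,h]-RP@bt
if __name__=="__main__":
    o=get_obs();print(o['tcp_pos'],o['width'],o['contact_force'],o['joint_pos'].round(2))
    h=float(sys.argv[1]); tp=tplace(h)
    j=kin.ik(tp,RP,K,o['joint_pos'],20);print("goal",j.round(3),tp.round(3))
    for s,jj,t,M,g,w in path(o['joint_pos'],j,7): print("   ",round(s,2),"g",g.round(3),"base",(t+M@bt).round(3),"cap",(t+M@(bt+.165*ft)).round(3),"w",w.round(2),(M@ft).round(2)[2])
    print("deg",np.degrees(np.linalg.norm(R.from_matrix(fpose()[1].T@RP).as_rotvec())))
    rows(j,[float(a) for a in sys.argv[2:]],30)
E
python3 nx4.py .12 .05 .1 .15 .2 .25
```

```text
[0.52802955 0.02050626 0.20061947] 0.055520041466841356 [ 0.5617284  -0.53391488 -1.47417487] [-0.05  0.33  1.2  -0.03  2.    1.5 ]
goal [-0.763 -0.587  2.251  1.036  0.618  0.398] [ 0.508 -0.184  0.26 ]
    0.0 g [0.535 0.021 0.218] base [0.431 0.02  0.213] cap [0.596 0.021 0.212] w [0.65 0.02 0.5 ] -0.01
    0.17 g [0.536 0.01  0.209] base [0.435 0.007 0.179] cap [0.595 0.014 0.218] w [ 0.58 -0.04  0.51] 0.24
    0.33 g [ 0.542 -0.     0.212] base [0.454 0.002 0.155] cap [0.596 0.002 0.238] w [ 0.5  -0.09  0.5 ] 0.5
    0.5 g [ 0.549 -0.02   0.226] base [ 0.482 -0.011  0.146] cap [ 0.594 -0.022  0.266] w [ 0.43 -0.12  0.49] 0.73
    0.67 g [ 0.549 -0.057  0.244] base [ 0.508 -0.044  0.149] cap [ 0.581 -0.063  0.296] w [ 0.35 -0.14  0.46] 0.89
    0.83 g [ 0.533 -0.113  0.261] base [ 0.518 -0.103  0.158] cap [ 0.55  -0.118  0.319] w [ 0.28 -0.14  0.42] 0.98
    1.0 g [ 0.491 -0.18   0.267] base [ 0.496 -0.181  0.162] cap [ 0.496 -0.181  0.327] w [ 0.21 -0.12  0.38] 1.0
deg 90.96452569412774
0.003 -0.002 0.004 0.130 -0.105 -0.081 30; 0.005 -0.005 0.006 0.268 -0.201 -0.153 30; 0.007 -0.007 0.008 0.415 -0.288 -0.215 30; 0.008 -0.010 0.007 0.569 -0.364 -0.268 30; 0.010 -0.013 0.006 0.729 -0.429 -0.311 30
```

```bash
python3 nx4.py .12 .06 .12 .18 .24 .28 | tail -1
```

```text
0.003 -0.003 0.004 0.157 -0.125 -0.096 30; 0.006 -0.006 0.007 0.326 -0.237 -0.179 30; 0.008 -0.009 0.008 0.506 -0.335 -0.248 30; 0.010 -0.012 0.006 0.697 -0.417 -0.303 30; 0.012 -0.014 0.004 0.828 -0.462 -0.331 30
```

Request:
{"method": "drive_tool", "body": {
  "plan": "0.003 -0.003 0.004 0.157 -0.125 -0.096 30; 0.006 -0.006 0.007 0.326 -0.237 -0.179 30; 0.008 -0.009 0.008 0.506 -0.335 -0.248 30; 0.01 -0.012 0.006 0.697 -0.417 -0.303 30; 0.012 -0.014 0.004 0.828 -0.462 -0.331 30"
}}

```text
t: 18.97
tcp_pos: [0.5394, 0.008, 0.19]
tool_rot: [-0.114, 0.746, -0.652, -0.076]
contact_force: [-0.2, -0.8, -2.6]
width: 0.0553
```

```bash
python3 nx4.py .12 .08 .16 .23 .3 .34
```

```text
[0.53938733 0.00795518 0.19000994] 0.05531371131773951 [-0.19763905 -0.75519237 -2.59790183] [-0.26  0.07  1.5   0.27  1.61  1.19]
goal [-0.763 -0.587  2.251  1.036  0.618  0.398] [ 0.508 -0.184  0.26 ]
    0.0 g [0.539 0.003 0.208] base [0.446 0.003 0.159] cap [0.596 0.006 0.229] w [ 0.53 -0.08  0.5 ] 0.42
    0.17 g [ 0.544 -0.007  0.215] base [ 0.464 -0.002  0.148] cap [ 0.596 -0.007  0.248] w [ 0.47 -0.11  0.5 ] 0.6
    0.33 g [ 0.549 -0.025  0.227] base [ 0.485 -0.015  0.145] cap [ 0.592 -0.027  0.269] w [ 0.41 -0.13  0.48] 0.76
    0.5 g [ 0.55  -0.051  0.241] base [ 0.505 -0.038  0.147] cap [ 0.583 -0.056  0.291] w [ 0.36 -0.14  0.46] 0.87
    0.67 g [ 0.542 -0.087  0.254] base [ 0.517 -0.075  0.153] cap [ 0.565 -0.093  0.31 ] w [ 0.31 -0.14  0.44] 0.95
    0.83 g [ 0.524 -0.131  0.264] base [ 0.516 -0.124  0.16 ] cap [ 0.537 -0.135  0.323] w [ 0.26 -0.13  0.41] 0.99
    1.0 g [ 0.491 -0.18   0.267] base [ 0.496 -0.181  0.162] cap [ 0.496 -0.181  0.327] w [ 0.21 -0.12  0.38] 1.0
deg 70.5603041031334
0.003 -0.004 -0.004 0.194 -0.042 -0.042 30; 0.008 -0.008 -0.009 0.391 -0.065 -0.074 30; 0.012 -0.012 -0.015 0.565 -0.068 -0.095 30; 0.019 -0.015 -0.023 0.740 -0.057 -0.108 30; 0.023 -0.016 -0.027 0.839 -0.043 -0.111 30
```

Request:
{"method": "drive_tool", "body": {
  "plan": "0.003 -0.004 -0.004 0.194 -0.042 -0.042 30; 0.008 -0.008 -0.009 0.391 -0.065 -0.074 30; 0.012 -0.012 -0.015 0.565 -0.068 -0.095 30; 0.019 -0.015 -0.023 0.74 -0.057 -0.108 30; 0.023 -0.016 -0.027 0.839 -0.043 -0.111 30"
}}

```text
t: 19.38
tcp_pos: [0.5571, -0.0192, 0.2105]
tool_rot: [-0.282, 0.72, -0.63, 0.063]
contact_force: [0.8, 0.4, -2.9]
width: 0.0551
```

```bash
python3 nx4.py .12 .1 .2 .3 .4 .5
```

```text
[ 0.55707907 -0.0192293   0.21050069] 0.055087128166315225 [ 0.76357532  0.43171265 -2.87213001] [-0.43 -0.16  1.76  0.53  1.27  0.92]
goal [-0.763 -0.587  2.251  1.036  0.618  0.398] [ 0.508 -0.184  0.26 ]
    0.0 g [ 0.549 -0.025  0.226] base [ 0.485 -0.015  0.144] cap [ 0.592 -0.028  0.269] w [ 0.41 -0.13  0.48] 0.76
    0.17 g [ 0.55  -0.042  0.236] base [ 0.498 -0.03   0.145] cap [ 0.586 -0.046  0.284] w [ 0.38 -0.13  0.47] 0.84
    0.33 g [ 0.548 -0.063  0.245] base [ 0.51  -0.05   0.148] cap [ 0.578 -0.068  0.297] w [ 0.34 -0.14  0.46] 0.9
    0.5 g [ 0.542 -0.088  0.254] base [ 0.516 -0.075  0.153] cap [ 0.565 -0.093  0.31 ] w [ 0.3  -0.14  0.44] 0.95
    0.67 g [ 0.531 -0.116  0.261] base [ 0.518 -0.107  0.157] cap [ 0.547 -0.121  0.319] w [ 0.27 -0.14  0.42] 0.98
    0.83 g [ 0.514 -0.147  0.265] base [ 0.511 -0.142  0.161] cap [ 0.524 -0.151  0.325] w [ 0.24 -0.13  0.4 ] 1.0
    1.0 g [ 0.491 -0.18   0.267] base [ 0.496 -0.181  0.162] cap [ 0.496 -0.181  0.327] w [ 0.21 -0.12  0.38] 1.0
deg 49.18146090776539
0.008 -0.005 -0.007 0.161 0.036 -0.010 30; 0.017 -0.009 -0.016 0.320 0.085 -0.016 30; 0.028 -0.011 -0.025 0.474 0.148 -0.017 30; 0.040 -0.013 -0.036 0.623 0.225 -0.014 30; 0.053 -0.012 -0.048 0.765 0.315 -0.006 30
```

Request:
{"method": "drive_tool", "body": {
  "plan": "0.008 -0.005 -0.007 0.161 0.036 -0.01 30; 0.017 -0.009 -0.016 0.32 0.085 -0.016 30; 0.028 -0.011 -0.025 0.474 0.148 -0.017 30; 0.04 -0.013 -0.036 0.623 0.225 -0.014 30; 0.053 -0.012 -0.048 0.765 0.315 -0.006 30"
}}

```text
t: 19.8
tcp_pos: [0.5572, -0.0839, 0.2419]
tool_rot: [-0.367, 0.643, -0.625, 0.246]
contact_force: [-0.3, 0.3, -2.4]
width: 0.0556
```

```bash
python3 nx4.py .12 .2 .4 .6 .8 1
```

```text
[ 0.55720743 -0.08386196  0.24190146] 0.05562766022837229 [-0.34821051  0.30052466 -2.42051564] [-0.59 -0.37  2.    0.78  0.94  0.66]
goal [-0.763 -0.587  2.251  1.036  0.618  0.398] [ 0.508 -0.184  0.26 ]
    0.0 g [ 0.542 -0.087  0.253] base [ 0.517 -0.075  0.153] cap [ 0.565 -0.093  0.309] w [ 0.31 -0.14  0.44] 0.95
    0.17 g [ 0.538 -0.101  0.257] base [ 0.518 -0.09   0.155] cap [ 0.557 -0.106  0.315] w [ 0.29 -0.14  0.43] 0.97
    0.33 g [ 0.531 -0.116  0.261] base [ 0.518 -0.106  0.157] cap [ 0.548 -0.121  0.319] w [ 0.27 -0.14  0.42] 0.98
    0.5 g [ 0.524 -0.131  0.263] base [ 0.516 -0.124  0.159] cap [ 0.537 -0.135  0.322] w [ 0.26 -0.13  0.41] 0.99
    0.67 g [ 0.514 -0.147  0.265] base [ 0.511 -0.142  0.161] cap [ 0.525 -0.151  0.325] w [ 0.24 -0.13  0.4 ] 1.0
    0.83 g [ 0.503 -0.164  0.266] base [ 0.505 -0.161  0.162] cap [ 0.511 -0.166  0.327] w [ 0.23 -0.13  0.39] 1.0
    1.0 g [ 0.491 -0.18   0.267] base [ 0.496 -0.181  0.162] cap [ 0.496 -0.181  0.327] w [ 0.21 -0.12  0.38] 1.0
deg 25.624259565643552
0.016 -0.002 -0.010 0.134 0.103 0.004 30; 0.034 -0.002 -0.022 0.260 0.218 0.010 30; 0.052 -0.000 -0.035 0.377 0.344 0.019 30; 0.072 0.004 -0.050 0.483 0.481 0.031 30; 0.091 0.012 -0.065 0.578 0.627 0.046 30
```

Request:
{"method": "drive_tool", "body": {
  "plan": "0.016 -0.002 -0.01 0.134 0.103 0.004 30; 0.034 -0.002 -0.022 0.26 0.218 0.01 30; 0.052 0 -0.035 0.377 0.344 0.019 30; 0.072 0.004 -0.05 0.483 0.481 0.031 30; 0.091 0.012 -0.065 0.578 0.627 0.046 30"
}}

```text
t: 20.22
tcp_pos: [0.5083, -0.1839, 0.2592]
tool_rot: [0.356, -0.524, 0.64, -0.434]
contact_force: [0.1, 1.1, -2.1]
width: 0.0553
```

Request:
{"method": "drive_tool", "body": {
  "plan": "0 0 0 0 0 0 30; 0 0 0 0 0 0 30"
}}

```text
t: 20.38
tcp_pos: [0.5083, -0.1824, 0.2576]
tool_rot: [0.356, -0.526, 0.641, -0.432]
contact_force: [-0.3, 0.0, -2.1]
width: 0.0552
```

Run:
```python
from nx4 import *
o,M=fpose();cmd(tplace(.12),RP);print(o['joint_pos'].round(2),"pred base",(o['tcp_pos']+M@bt).round(4),"axis",(M@ft).round(3),"pk",pk)
for n in("side","top","wrist"):
    p,d,P=cloud(n,f"pics/l_{n}.png")
    np.save(f"l_{n}.npy",P)
a=cv2.imread("pics/l_side.png")[60:300,200:420];b=cv2.imread("pics/l_top.png")[60:300,220:440];cv2.imwrite("pics/l.png",cv2.resize(np.hstack([a,b]),None,fx=1.8,fy=1.8))
```

```text
t 20.38 shift [ 0.001 -0.002 -0.001] turn/30 [ 0.008  0.005 -0.003] deg 0.3
[-0.76 -0.59  2.25  1.03  0.62  0.4 ] pred base [ 0.4959 -0.1796  0.1601] axis [ 0.004 -0.003  1.   ] pk [ 0.49610719 -0.18122337  0.042     ]
```

View pics/l.png

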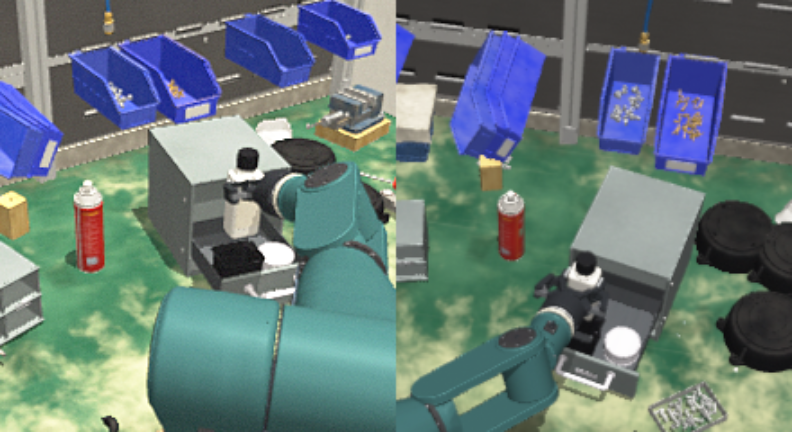

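View pics/l_wrist.png

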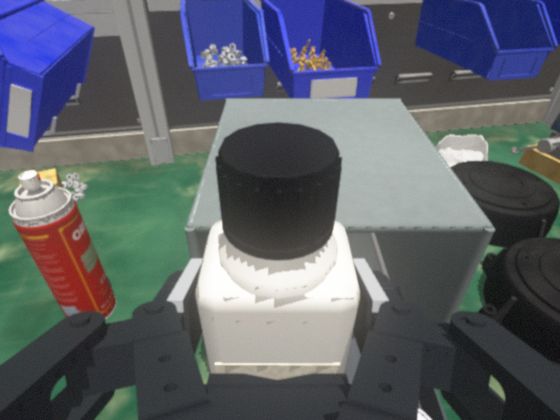

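```bash
python3 - <<'E'
from nx4 import *
Rm=np.array([[cU,-sU],[sU,cU]])
for n in("side","top","wrist"):
    P=np.load(f"l_{n}.npy").reshape(-1,3);P=P[np.isfinite(P[:,0])];V=np.c_[P[:,:2]@Rm,P[:,2]]
    print(n)
    for z0,z1 in((.106,.118),(.155,.17),(.17,.185),(.185,.2),(.2,.215),(.215,.23),(.285,.3),(.3,.315),(.31,.322),(.322,.33)):
        m=(np.abs(V[:,0]-.522)<.05)&(np.abs(V[:,1]+.08)<.05)&(V[:,2]>z0)&(V[:,2]<z1)
        if m.sum()>8: print(z0,m.sum(),np.percentile(V[m],[3,97],axis=0).T.round(4)[:2].tolist())
E
python3 - <<'E'
import cv2
i=cv2.imread("pics/l_side.png")[130:240,300:400];cv2.imwrite("pics/l2.png",cv2.resize(i,None,fx=6,fy=6,interpolation=cv2.INTER_CUBIC)[:600])
E
```

```text
side
0.106 147 [[0.4822, 0.5558], [-0.1198, -0.0373]]
0.155 29 [[0.4966, 0.5135], [-0.1008, -0.0518]]
0.17 79 [[0.4945, 0.5313], [-0.1041, -0.0505]]
0.185 75 [[0.4947, 0.5342], [-0.1017, -0.0506]]
0.2 81 [[0.495, 0.5298], [-0.1024, -0.0514]]
0.215 72 [[0.4955, 0.5265], [-0.097, -0.0515]]
0.285 84 [[0.473, 0.5264], [-0.0942, -0.0412]]
0.3 54 [[0.5009, 0.5279], [-0.0918, -0.0628]]
0.31 44 [[0.5007, 0.5321], [-0.0952, -0.0622]]
0.322 53 [[0.504, 0.5339], [-0.0952, -0.0652]]
top
0.106 40 [[0.4811, 0.5518], [-0.1225, -0.0809]]
0.17 9 [[0.4967, 0.5302], [-0.1073, -0.0971]]
0.285 104 [[0.4758, 0.5313], [-0.1254, -0.0324]]
0.3 33 [[0.498, 0.5168], [-0.0995, -0.0669]]
0.31 44 [[0.5018, 0.5334], [-0.0983, -0.0663]]
0.322 54 [[0.5051, 0.5354], [-0.0969, -0.0662]]
wrist
0.285 15641 [[0.4774, 0.5263], [-0.1291, -0.031]]
0.3 6592 [[0.4725, 0.5168], [-0.1094, -0.0515]]
0.31 4030 [[0.5044, 0.517], [-0.0972, -0.0639]]
0.322 7583 [[0.5054, 0.5352], [-0.0958, -0.0654]]
```

View pics/l2.png

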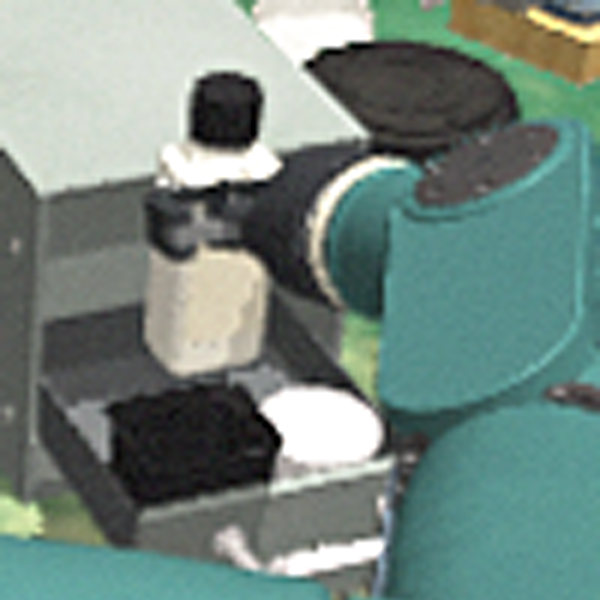

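Run:
```python
from nx4 import *
d=np.array([cU,sU,0])*.001
cmd(tplace(.06)+d,RP);cmd(tplace(.02)+d,RP)
```

```text
t 20.53 shift [0.001 0.058 0.022] turn/30 [-0.001  0.005  0.002] deg 0.2
t 20.53 shift [0.001 0.095 0.037] turn/30 [-0.001  0.005  0.002] deg 0.2
```

Request:
{"method": "drive_tool", "body": {
  "plan": "0.001 0.015 0.006 0 0.005 0 30; 0.001 0.03 0.012 0 0.005 0 30; 0.001 0.042 0.016 0 0.005 0 30; 0.001 0.05 0.019 0 0.005 0 30; 0.001 0.05 0.019 0 0.005 0 30"
}}

```text
t: 20.95
tcp_pos: [0.5087, -0.1834, 0.2054]
tool_rot: [0.356, -0.525, 0.641, -0.433]
contact_force: [0.0, 0.2, -1.5]
width: 0.0554
```

```bash
cat > st.py <<'E'
from nx4 import *
o,M=fpose();b=o['tcp_pos']+M@bt;Rm=np.array([[cU,-sU],[sU,cU]])
print("t",o['t'].__round__(2),"base V",(b[:2]@Rm).round(4),"z",b[2].round(4),"axis",(M@ft).round(3),"F",o['contact_force'].round(1),"w",o['width'])
d=np.array([cU,sU,0])*.001
import sys
for h in sys.argv[1:]: cmd(tplace(float(h))+d,RP)
E
python3 st.py .03 .01
```

```text
t 20.95 base V [ 0.5222 -0.0798] z 0.1079 axis [ 0.003 -0.002  1.   ] F [ 0.   0.2 -1.5] w 0.05543954742457459
t 20.95 shift [0.001 0.033 0.014] turn/30 [ 0.006  0.002 -0.002] deg 0.2
t 20.95 shift [0.001 0.052 0.021] turn/30 [ 0.006  0.002 -0.002] deg 0.2
```

Request:
{"method": "drive_tool", "body": {
  "plan": "0.001 0.008 0.003 0.005 0 0 30; 0.001 0.016 0.007 0.005 0 0 30; 0.001 0.024 0.01 0.005 0 0 30; 0.001 0.033 0.014 0.005 0 0 30; 0.001 0.033 0.014 0.005 0 0 30"
}}

```text
t: 21.37
tcp_pos: [0.5095, -0.1852, 0.1712]
tool_rot: [0.356, -0.524, 0.64, -0.435]
contact_force: [-0.1, 0.6, -2.9]
width: 0.0555
```

```bash
python3 st.py .01 .002
```

```text
t 21.37 base V [ 0.5239 -0.0815] z 0.0736 axis [-0.001  0.     1.   ] F [-0.1  0.6 -2.9] w 0.05545752469221314
t 21.37 shift [-0.001  0.02   0.007] turn/30 [-0.003 -0.001 -0.001] deg 0.1
t 21.37 shift [-0.001  0.028  0.01 ] turn/30 [-0.003 -0.001 -0.001] deg 0.1
```

Request:
{"method": "drive_tool", "body": {
  "plan": "-0.001 0.006 0.002 0 0 0 30; -0.001 0.012 0.004 0 0 0 30; -0.001 0.018 0.006 0 0 0 30; -0.001 0.021 0.007 0 0 0 30; -0.001 0.021 0.007 0 0 0 30"
}}

```text
t: 21.78
tcp_pos: [0.5087, -0.1845, 0.1506]
tool_rot: [0.356, -0.524, 0.639, -0.436]
contact_force: [-0.8, 0.7, -2.6]
width: 0.0552
```

```bash
python3 st.py .002
```

```text
t 21.78 base V [ 0.5232 -0.0811] z 0.053 axis [-0.003  0.002  1.   ] F [-0.8  0.7 -2.6] w 0.055152338672853886
t 21.78 shift [-0.001  0.008  0.004] turn/30 [-0.007 -0.002  0.001] deg 0.2
```

Request:
{"method": "drive_tool", "body": {
  "plan": "0 0.003 0.001 0 0 0 30; 0 0.006 0.002 0 0 0 30; 0 0.008 0.003 0 0 0 30; 0 0.008 0.003 0 0 0 30"
}}

```text
t: 22.12
tcp_pos: [0.5082, -0.1843, 0.1414]
tool_rot: [0.356, -0.524, 0.639, -0.436]
contact_force: [0.3, 1.0, -2.6]
width: 0.055
```

```bash
python3 st.py 0
```

```text
t 22.12 base V [ 0.5226 -0.081 ] z 0.0438 axis [-0.003  0.001  1.   ] F [ 0.3  1.  -2.6] w 0.05501146292824531
t 22.12 shift [-0.     0.001  0.001] turn/30 [-0.007 -0.003  0.   ] deg 0.2
```

Request:
{"method": "drive_tool", "body": {
  "plan": "0 0.002 0.001 0 0 0 30; 0 0.003 0.001 0 0 0 30; 0 0.003 0.001 0 0 0 30"
}}

```text
t: 22.37
tcp_pos: [0.5087, -0.1846, 0.1401]
tool_rot: [0.357, -0.524, 0.639, -0.437]
contact_force: [-1.1, 1.1, 1.7]
width: 0.0557
```

```bash
python3 st.py
```

```text
t 22.37 base V [ 0.5234 -0.0813] z 0.0425 axis [-0.006  0.003  1.   ] F [-1.1  1.1  1.7] w 0.05566030845354931
```

Request:
{"method": "drive_tool", "body": {
  "plan": "0 0 0 0 0 0 85; 0 0 0 0 0 0 85; 0 0 0 0 0 0 85; 0 0 0 0 0 0 85; 0 0 0 0 0 0 85"
}}

```text
t: 22.78
tcp_pos: [0.5081, -0.1844, 0.1388]
tool_rot: [0.356, -0.524, 0.639, -0.436]
contact_force: [0.2, 0.0, -0.2]
width: 0.0848
```

Run:
```python
from nx4 import *
p,d,P=cloud("side","pics/m_side.png");cloud("wrist","pics/m_wrist.png")
o=get_obs();print(o['width'],o['contact_force'],o['joint_pos'].round(2))
Rm=np.array([[cU,-sU],[sU,cU]])
P=P.reshape(-1,3);P=P[np.isfinite(P[:,0])];V=np.c_[P[:,:2]@Rm,P[:,2]]
for z0,z1 in((.1,.118),(.165,.185),(.185,.2),(.2,.215)):
    m=(np.abs(V[:,0]-.522)<.05)&(np.abs(V[:,1]+.08)<.05)&(V[:,2]>z0)&(V[:,2]<z1)
    if m.sum()>8: print(z0,m.sum(),np.percentile(V[m],[3,97],axis=0).T.round(4).tolist())
cv2.imwrite("pics/m2.png",cv2.resize(p[130:250,290:410],None,fx=5,fy=5,interpolation=cv2.INTER_CUBIC)[:,:,::-1])
# retreat candidates: along -tool z
_,M=fpose()
for r in(.05,.08,.1):
    j=kin.ik(o['tcp_pos']-r*M[:,2],M,K,o['joint_pos'],10);print(r,None if j is None else j.round(2))
for r in(.05,.08,.1):
    j=kin.ik(o['tcp_pos']-r*np.array([cU,sU,0])+[0,0,r],M,K,o['joint_pos'],10);print(r,None if j is None else j.round(2))
```

```text
0.08481614562323807 [-0.0685137  -0.34091317  0.90235778] [-0.76 -0.37  2.41  1.62  0.52 -0.28]
0.05 [-0.89 -0.59  2.47  1.36  0.65 -0.03]
0.08 [-0.99 -0.74  2.51  1.24  0.78  0.09]
0.1 None
0.05 [-0.9  -0.67  2.44  1.22  0.7   0.14]
0.08 None
0.1 None
```

View pics/m2.png

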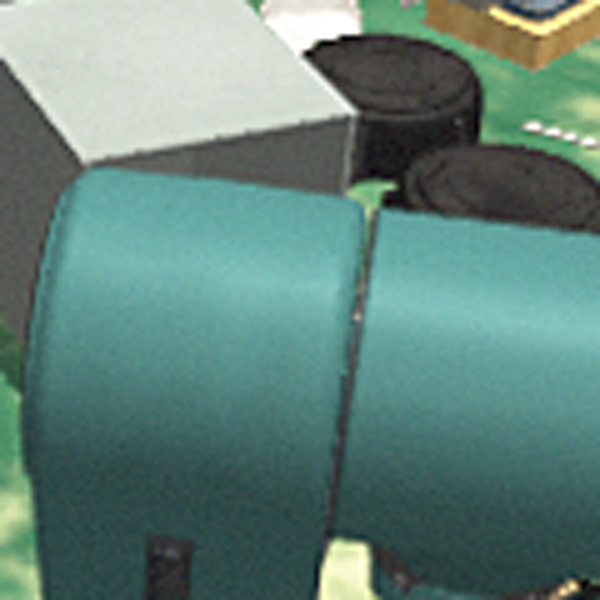

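View pics/m_wrist.png

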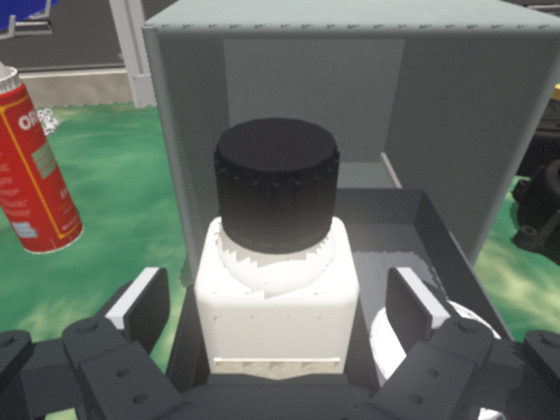

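Run:
```python
from nx4 import *
Rm=np.array([[cU,-sU],[sU,cU]])
now=get_obs()['joint_pos']
for el in(-70,-60,-50):
  for fl in(-1,1):
    RQ=toolR(yaw,el,fl)
    for vx,z in((.375,.2),(.375,.068),(.42,.068),(.5,.068),(.57,.068)):
        t=np.r_[Rm@np.array([vx,-.1215]),z]
        j=kin.ik(t,RQ,K,now,10);print(el,fl,vx,z,None if j is None else (j.round(2),kin.fk(j,K,1)[3].round(2)))
```

```text
-70 -1 0.375 0.2 (array([-0.82, -0.52,  1.97,  0.2 ,  1.41,  0.94]), array([ 0.23, -0.17,  0.51]))
-70 -1 0.375 0.068 (array([-0.82, -0.44,  2.18,  0.23,  1.12,  0.87]), array([ 0.23, -0.17,  0.37]))
-70 -1 0.42 0.068 (array([-0.74, -0.32,  2.1 ,  0.2 ,  1.06,  0.95]), array([ 0.28, -0.18,  0.37]))
-70 -1 0.5 0.068 (array([-0.64, -0.12,  1.95,  0.17,  1.  ,  1.06]), array([ 0.36, -0.2 ,  0.37]))
-70 -1 0.57 0.068 (array([-0.58,  0.03,  1.8 ,  0.15,  0.98,  1.13]), array([ 0.43, -0.21,  0.37]))
-70 1 0.375 0.2 (array([-0.82, -0.52,  1.97,  0.2 ,  1.41, -2.2 ]), array([ 0.23, -0.17,  0.51]))
-70 1 0.375 0.068 (array([-0.82, -0.44,  2.18,  0.23,  1.12, -2.27]), array([ 0.23, -0.17,  0.37]))
-70 1 0.42 0.068 (array([-0.74, -0.32,  2.1 ,  0.2 ,  1.06, -2.19]), array([ 0.28, -0.18,  0.37]))
-70 1 0.5 0.068 (array([-0.64, -0.12,  1.95,  0.17,  1.  , -2.08]), array([ 0.36, -0.2 ,  0.37]))
-70 1 0.57 0.068 (array([-0.58,  0.03,  1.8 ,  0.15,  0.98, -2.01]), array([ 0.43, -0.21,  0.37]))
-60 -1 0.375 0.2 (array([-0.95, -0.65,  2.08,  0.36,  1.33,  0.8 ]), array([ 0.18, -0.16,  0.48]))
-60 -1 0
[... 870 characters left out ...]
-0.2 ,  0.35]))
-50 -1 0.375 0.2 None
-50 -1 0.375 0.068 (array([-1.11, -0.66,  2.41,  0.64,  1.01,  0.42]), array([ 0.14, -0.15,  0.32]))
-50 -1 0.42 0.068 (array([-0.95, -0.51,  2.34,  0.62,  0.86,  0.51]), array([ 0.18, -0.16,  0.32]))
-50 -1 0.5 0.068 (array([-0.77, -0.28,  2.2 ,  0.58,  0.69,  0.64]), array([ 0.26, -0.18,  0.32]))
-50 -1 0.57 0.068 (array([-0.67, -0.11,  2.07,  0.54,  0.61,  0.74]), array([ 0.33, -0.19,  0.32]))
-50 1 0.375 0.2 None
-50 1 0.375 0.068 None
-50 1 0.42 0.068 None
-50 1 0.5 0.068 (array([-0.77, -0.28,  2.2 ,  0.58,  0.69, -2.5 ]), array([ 0.26, -0.18,  0.32]))
-50 1 0.57 0.068 (array([-0.67, -0.11,  2.07,  0.54,  0.61, -2.4 ]), array([ 0.33, -0.19,  0.32]))
```

Request:
{"method": "drive_tool", "body": {
  "plan": "0 0 -0.01 0 0 0 85; 0 0 -0.022 0 0 0 85; 0 0 -0.036 0 0 0 85; 0 0 -0.05 0 0 0 85; 0 0 -0.06 0 0 0 85"
}}

```text
t: 23.3
tcp_pos: [0.4528, -0.1729, 0.1608]
tool_rot: [0.356, -0.524, 0.639, -0.436]
contact_force: [0.0, 1.0, 0.3]
width: 0.0849
```

```bash
cat > nx5.py <<'E'
from nx4 import *
Rm=np.array([[cU,-sU],[sU,cU]])
RQ=toolR(yaw,-65,-1)
def tv(vx,z,vy=-.1215): return np.r_[Rm@np.array([vx,vy]),z]
E
python3 - <<'E'
from nx5 import *
cloud("wrist","pics/n_wrist.png");cloud("top","pics/n_top.png")
o=get_obs();print(o['tcp_pos'],o['joint_pos'].round(2),o['contact_force'])
tt=tv(.40,.27)
j=kin.ik(tt,RQ,K,o['joint_pos'],10);print(j.round(2))
for s,jj,t,M,g,w in path(o['joint_pos'],j,5): print(round(s,2),"tcp V",(t[:2]@Rm).round(3),t[2].round(3),w.round(2),"tip z dir",M[:,2].round(2))
rows(j,[.2,.4,.6,.8,1],40)
E
```

```text
[ 0.45286602 -0.17377934  0.16166163] [-0.92 -0.64  2.49  1.31  0.69  0.01] [-0.17670918 -0.1665786   0.03950531]
[-0.83 -0.53  1.85  0.25  1.46  0.96]
0.0 tcp V [ 0.478 -0.082] 0.162 [ 0.16 -0.11  0.28] tip z dir [ 0.91 -0.19 -0.36]
0.25 tcp V [ 0.488 -0.054] 0.195 [ 0.18 -0.14  0.35] tip z dir [ 0.88 -0.03 -0.47]
0.5 tcp V [ 0.475 -0.051] 0.215 [ 0.2  -0.16  0.42] tip z dir [ 0.78  0.04 -0.63]
0.75 tcp V [ 0.444 -0.076] 0.235 [ 0.22 -0.17  0.49] tip z dir [ 0.61  0.02 -0.79]
1.0 tcp V [ 0.4   -0.121] 0.27 [ 0.23 -0.17  0.56] tip z dir [ 0.41 -0.08 -0.91]
-0.023 -0.030 -0.001 -0.171 -0.238 -0.075 40; -0.032 -0.044 -0.012 -0.437 -0.377 -0.122 40; -0.023 -0.051 -0.035 -0.767 -0.392 -0.131 40; 0.002 -0.059 -0.068 -1.120 -0.269 -0.093 40; 0.040 -0.072 -0.112 -1.455 -0.008 0.001 40
```

View pics/n_wrist.png

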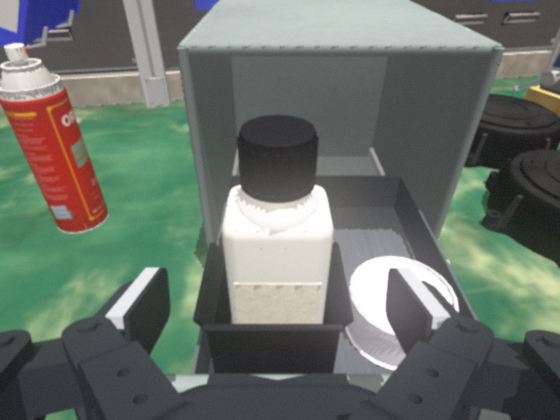

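Run:
```python
from nx5 import *
cmd(tv(.43,.22,-.09),toolR(yaw,-45,-1)); o=get_obs()
seed=o['joint_pos']
for vx,z,el in((.47,.18,-27),(.46,.195,-33),(.445,.21,-40),(.43,.22,-45),(.41,.25,-55),(.395,.27,-65)):
    seed=kin.ik(tv(vx,z,-.09),toolR(yaw,el,-1),K,seed,1);print(vx,z,el,None if seed is None else seed.round(2))
```

```text
t 23.4 shift [ 0.009 -0.037 -0.066] turn/30 [-0.788 -0.008  0.003] deg 23.7
0.47 0.18 -27 [-0.94 -0.69  2.41  1.04  0.78  0.29]
0.46 0.195 -33 [-0.92 -0.72  2.33  0.82  0.87  0.52]
0.445 0.21 -40 [-0.89 -0.72  2.23  0.63  0.99  0.7 ]
0.43 0.22 -45 [-0.88 -0.72  2.17  0.53  1.09  0.79]
0.41 0.25 -55 [-0.82 -0.66  2.01  0.35  1.29  0.94]
0.395 0.27 -65 [-0.74 -0.57  1.87  0.22  1.46  1.04]
```

Run:
```python
from nx5 import *
o=get_obs();seed=o['joint_pos']
for vx,z,el in((.475,.165,-28),(.47,.17,-35),(.465,.175,-42),(.46,.18,-50),(.44,.19,-57),(.42,.20,-65),(.38,.2,-65),(.38,.068,-65)):
    seed=kin.ik(tv(vx,z,-.09),toolR(yaw,el,-1),K,seed,1);print(vx,z,el,None if seed is None else seed.round(2))
cmd(tv(.467,.175,-.09),toolR(yaw,-42,-1));
```

```text
0.475 0.165 -28 [-0.92 -0.65  2.41  1.05  0.74  0.27]
0.47 0.17 -35 [-0.87 -0.65  2.33  0.8   0.8   0.52]
0.465 0.175 -42 [-0.82 -0.62  2.24  0.6   0.88  0.72]
0.46 0.18 -50 [-0.75 -0.56  2.14  0.42  0.99  0.88]
0.44 0.19 -57 [-0.73 -0.54  2.06  0.31  1.13  0.97]
0.42 0.2 -65 [-0.7  -0.5   1.98  0.21  1.29  1.05]
0.38 0.2 -65 [-0.77 -0.61  2.03  0.24  1.35  0.99]
0.38 0.068 -65 [-0.77 -0.52  2.25  0.27  1.05  0.9 ]
t 23.4 shift [ 0.008 -0.008 -0.015] turn/30 [-0.688 -0.008  0.003] deg 20.7
```

Request:
{"method": "drive_tool", "body": {
  "plan": "0.002 -0.002 -0.005 -0.2 0 0 85; 0.004 -0.005 -0.01 -0.4 0 0 85; 0.006 -0.007 -0.013 -0.58 0 0 85; 0.008 -0.008 -0.015 -0.688 0 0 85; 0.008 -0.008 -0.015 -0.688 0 0 85"
}}

```text
t: 23.82
tcp_pos: [0.4441, -0.1813, 0.1804]
tool_rot: [0.256, -0.58, 0.705, -0.319]
contact_force: [1.0, -0.1, 2.1]
width: 0.0848
```

Run:
```python
from nx5 import *
o=get_obs();print(o['joint_pos'].round(2),o['tcp_pos'])
cmd(tv(.42,.2,-.105),RQ)
```

```text
[-0.8  -0.61  2.23  0.58  0.86  0.73] [ 0.44411726 -0.18125205  0.18037637]
t 23.82 shift [ 0.014  0.019 -0.051] turn/30 [-0.776 -0.012  0.01 ] deg 23.3
```

Request:
{"method": "drive_tool", "body": {
  "plan": "0.003 0.004 -0.011 -0.16 0 0 85; 0.006 0.008 -0.022 -0.33 0 0 60; 0.009 0.012 -0.033 -0.5 0 0 30; 0.012 0.016 -0.044 -0.66 -0.01 0.01 0; 0.014 0.019 -0.051 -0.776 -0.012 0.01 0"
}}

```text
t: 24.23
tcp_pos: [0.3896, -0.1815, 0.1937]
tool_rot: [0.139, -0.62, 0.755, -0.161]
contact_force: [0.5, -0.1, 0.6]
width: 0.038
```

Run:
```python
from nx5 import *
o=get_obs();print(o['joint_pos'].round(2),o['tcp_pos'],o['width'])
cmd(tv(.375,.19),RQ);cmd(tv(.375,.068),RQ)
p,d,P=cloud("top","pics/o_top.png");cloud("wrist","pics/o_wrist.png")
P=P.reshape(-1,3);P=P[np.isfinite(P[:,0])];V=np.c_[P[:,:2]@Rm,P[:,2]]
for z0,z1 in((.12,.14),(.14,.16),(.16,.18),(.185,.2),(.2,.215)):
    m=(np.abs(V[:,0]-.522)<.05)&(np.abs(V[:,1]+.08)<.05)&(V[:,2]>z0)&(V[:,2]<z1)
    if m.sum()>8: print(z0,m.sum(),np.percentile(V[m],[3,97],axis=0).T.round(4).tolist())
cv2.imwrite("pics/o2.png",cv2.resize(p[130:290,260:410],None,fx=4,fy=3.7,interpolation=cv2.INTER_CUBIC)[:,:,::-1])
```

```text
[-0.74 -0.49  1.98  0.24  1.29  1.  ] [ 0.38964056 -0.18149397  0.19368949] 0.03803072469123712
t 24.23 shift [ 0.02   0.04  -0.015] turn/30 [ 0.013  0.021 -0.002] deg 0.7
t 24.23 shift [0.021 0.091 0.096] turn/30 [ 0.013  0.021 -0.002] deg 0.7
0.14 9 [[0.5135, 0.5381], [-0.1106, -0.1069], [0.1425, 0.1575]]
0.16 30 [[0.5087, 0.5396], [-0.109, -0.0952], [0.1606, 0.1762]]
0.185 21 [[0.5042, 0.5245], [-0.0997, -0.0661], [0.1867, 0.1999]]
0.2 64 [[0.5027, 0.5355], [-0.0973, -0.0665], [0.2006, 0.2104]]
```

View pics/o2.png

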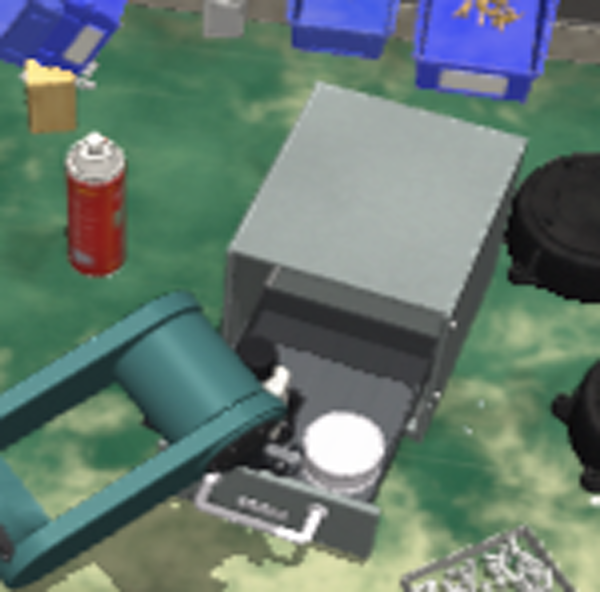

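View pics/o_wrist.png

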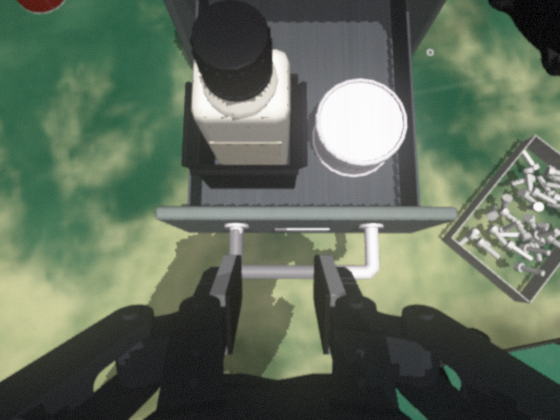

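Request:
{"method": "drive_tool", "body": {
  "plan": "0.01 0.02 -0.01 0 0 0 0; 0.02 0.04 -0.017 0 0.02 0 0; 0.02 0.044 -0.017 0 0.02 0 0; 0.02 0.044 -0.017 0 0.02 0 0"
}}

```text
t: 24.67
tcp_pos: [0.3382, -0.192, 0.1886]
tool_rot: [0.135, -0.617, 0.757, -0.165]
contact_force: [0.4, 0.0, 0.0]
width: 0.0002
```

Run:
```python
from nx5 import *
o=get_obs();print(o['joint_pos'].round(2),o['tcp_pos'],o['width'],(o['tcp_pos'][:2]@Rm).round(3))
cmd(tv(.372,.068),RQ)
```

```text
[-0.89 -0.59  2.05  0.28  1.36  0.87] [ 0.33821285 -0.1920292   0.18862943] 0.00017354379138362033 [ 0.369 -0.122]
t 24.67 shift [-0.     0.048  0.111] turn/30 [ 0.011 -0.004 -0.012] deg 0.5
```

Request:
{"method": "drive_tool", "body": {
  "plan": "0 0.014 0.032 0 0 0 0; 0 0.028 0.064 0 0 0 0; 0 0.04 0.092 0 0 0 0; 0 0.047 0.108 0 0 0 0; 0 0.048 0.11 0 0 0 0"
}}

```text
t: 25.08
tcp_pos: [0.3391, -0.19, 0.0649]
tool_rot: [0.135, -0.618, 0.758, -0.161]
contact_force: [-0.7, 0.4, 0.3]
width: 0.0004
```

```bash
cat > tr.py <<'E'
from nx5 import *
import sys
o=get_obs();F=o['contact_force'];print("t",round(o['t'],2),"V",(o['tcp_pos'][:2]@Rm).round(4),"z",o['tcp_pos'][2].round(4),"F along",(F[:2]@Rm).round(1),F[2].round(1),o['joint_pos'].round(2))
for v in sys.argv[1:]: cmd(tv(float(v),.068),RQ)
E
python3 tr.py .40 .45 .5 .55
```

```text
t 25.08 V [ 0.3697 -0.1199] z 0.0649 F along [-0.8  0.2] 0.3 [-0.88 -0.5   2.25  0.3   1.08  0.79]
t 25.08 shift [ 0.001 -0.029  0.01 ] turn/30 [ 0.025  0.005 -0.012] deg 0.8
t 25.08 shift [ 0.001 -0.074  0.03 ] turn/30 [ 0.025  0.005 -0.012] deg 0.8
t 25.08 shift [ 0.001 -0.12   0.051] turn/30 [ 0.025  0.005 -0.012] deg 0.8
t 25.08 shift [ 0.001 -0.166  0.071] turn/30 [ 0.025  0.005 -0.012] deg 0.8
```

Request:
{"method": "drive_tool", "body": {
  "plan": "0 -0.012 0.004 0 0 0 0; 0 -0.02 0.007 0 0 0 0; 0 -0.028 0.01 0 0 0 0; 0 -0.036 0.014 0 0 0 0; 0 -0.044 0.018 0 0 0 0"
}}

```text
t: 25.5
tcp_pos: [0.3884, -0.2036, 0.0739]
tool_rot: [0.134, -0.618, 0.757, -0.167]
contact_force: [-4.3, 1.6, 2.8]
width: 0.0
```

```bash
python3 tr.py .45 .5
```

```text
t 25.5 V [ 0.4208 -0.1235] z 0.0739 F along [-4.5  0.7] 2.8 [-0.78 -0.37  2.15  0.27  1.01  0.88]
t 25.5 shift [-0.002 -0.024  0.018] turn/30 [ 0.011 -0.01  -0.006] deg 0.5
t 25.5 shift [-0.002 -0.07   0.038] turn/30 [ 0.011 -0.01  -0.006] deg 0.5
```

Request:
{"method": "drive_tool", "body": {
  "plan": "0 0.003 0.008 0 0 0 0; 0 -0.004 0.012 0 0 0 0; 0 -0.013 0.016 0 0 0 0; 0 -0.022 0.02 0 0 0 0; 0 -0.031 0.024 0 0 0 0"
}}

```text
t: 25.92
tcp_pos: [0.4237, -0.21, 0.0618]
tool_rot: [0.133, -0.618, 0.758, -0.164]
contact_force: [-4.2, 1.0, -0.6]
width: -0.0001
```

```bash
python3 tr.py .5 .55
python3 - <<'E'
from nx5 import *
p,d,P=cloud("wrist","pics/p_wrist.png")
E
```

```text
t 25.92 V [ 0.4566 -0.1229] z 0.0618 F along [-4.3  0.2] -0.6 [-0.72 -0.26  2.1   0.26  0.95  0.94]
t 25.92 shift [-0.002 -0.042  0.012] turn/30 [ 0.021 -0.005 -0.009] deg 0.7
t 25.92 shift [-0.002 -0.088  0.033] turn/30 [ 0.021 -0.005 -0.009] deg 0.7
```

View pics/p_wrist.png

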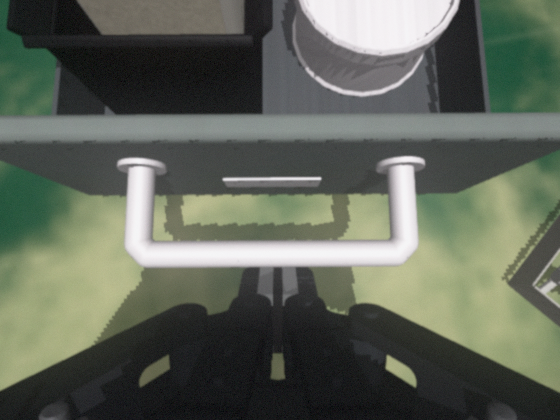

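Request:
{"method": "drive_tool", "body": {
  "plan": "0 -0.009 0.003 0 0 0 0; 0 -0.018 0.006 0 0 0 0; 0 -0.027 0.01 0 0 0 0; 0 -0.036 0.014 0 0 0 0; 0 -0.045 0.018 0 0 0 0"
}}

```text
t: 26.38
tcp_pos: [0.4709, -0.2197, 0.0635]
tool_rot: [0.133, -0.618, 0.758, -0.163]
contact_force: [-3.8, -0.2, -9.3]
width: 0.0
```

```bash
python3 tr.py .55
```

```text
t 26.38 V [ 0.5048 -0.1232] z 0.0635 F along [-3.7 -1. ] -9.3 [-0.66 -0.14  2.    0.23  0.91  1.01]
t 26.38 shift [-0.002 -0.043  0.014] turn/30 [ 0.024 -0.005 -0.01 ] deg 0.8
```

Request:
{"method": "drive_tool", "body": {
  "plan": "0 -0.007 0.003 0 0 0 0; 0 -0.015 0.006 0 0 0 0; 0 -0.022 0.01 0 0 0 0; 0 -0.029 0.013 0 0 0 0; 0 -0.036 0.016 0 0 0 0"
}}

```text
t: 26.8
tcp_pos: [0.5114, -0.2286, 0.0666]
tool_rot: [0.134, -0.617, 0.757, -0.166]
contact_force: [-5.2, 1.9, -5.7]
width: 0.0004
```

```bash
python3 tr.py .56
python3 - <<'E'
from nx5 import *
p,d,P=cloud("wrist","pics/q_wrist.png");P=P.reshape(-1,3);P=P[np.isfinite(P[:,0])];V=np.c_[P[:,:2]@Rm,P[:,2]]
m=(V[:,2]>.104)&(V[:,2]<.114)&(V[:,0]>.45)&(V[:,0]<.66)&(V[:,1]<-.03)&(V[:,1]>-.22)
h,e=np.histogram(V[m,0],bins=np.arange(.45,.66,.005));print([(round(a,3),int(b)) for a,b in zip(e,h) if b>20])
E
```

```text
t 26.8 V [ 0.5462 -0.1239] z 0.0666 F along [-5.5  0.8] -5.7 [-0.62 -0.06  1.92  0.22  0.9   1.05]
t 26.8 shift [-0.003 -0.013  0.004] turn/30 [ 0.013 -0.008 -0.008] deg 0.5
[(np.float64(0.515), 650), (np.float64(0.52), 273), (np.float64(0.525), 195), (np.float64(0.53), 503), (np.float64(0.535), 894), (np.float64(0.54), 187), (np.float64(0.585), 66), (np.float64(0.59), 10240), (np.float64(0.595), 6519), (np.float64(0.61), 222), (np.float64(0.615), 300), (np.float64(0.62), 2811), (np.float64(0.625), 952), (np.float64(0.63), 1158), (np.float64(0.635), 3820), (np.float64(0.64), 495)]
```

View pics/q_wrist.png

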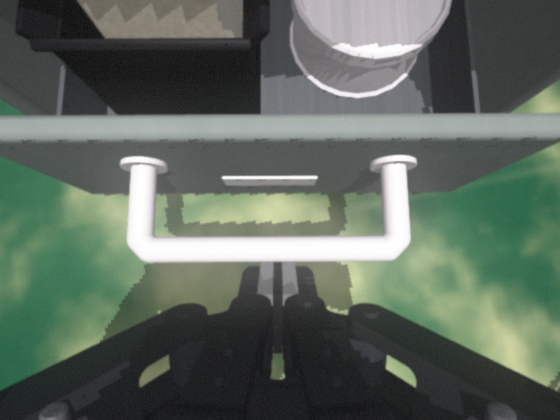

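Request:
{"method": "drive_tool", "body": {
  "plan": "0 -0.004 0.002 0 0 0 0; 0 -0.008 0.004 0 0 0 0; 0 -0.012 0.006 0 0 0 0; 0 -0.015 0.007 0 0 0 0; 0 -0.015 0.007 0 0 0 0"
}}

```text
t: 27.27
tcp_pos: [0.5251, -0.2315, 0.0662]
tool_rot: [0.132, -0.618, 0.757, -0.164]
contact_force: [-14.7, 3.2, -1.0]
width: 0.0
```

```bash
python3 tr.py .57
cat > pn.py <<'E'
from nx5 import *
import sys
p,d,P=cloud("wrist",sys.argv[1]);P=P.reshape(-1,3);P=P[np.isfinite(P[:,0])];V=np.c_[P[:,:2]@Rm,P[:,2]]
m=(V[:,2]>.104)&(V[:,2]<.114)&(V[:,0]>.56)&(V[:,0]<.63)&(V[:,1]<-.03)&(V[:,1]>-.22)
h,e=np.histogram(V[m,0],bins=np.arange(.56,.64,.002));print([(round(a,3),int(b)) for a,b in zip(e,h) if b>100])
E
python3 pn.py pics/r_wrist.png
```

```text
t 27.27 V [ 0.5603 -0.1242] z 0.0662 F along [-15.1   0.3] -1.0 [-0.61 -0.02  1.88  0.21  0.9   1.07]
t 27.27 shift [-0.003 -0.01   0.002] turn/30 [ 0.023 -0.008 -0.007] deg 0.7
[(np.float64(0.602), 318), (np.float64(0.604), 5218), (np.float64(0.606), 3522), (np.float64(0.608), 3217), (np.float64(0.61), 2976), (np.float64(0.612), 1715), (np.float64(0.62), 101), (np.float64(0.626), 105), (np.float64(0.628), 111)]
```

Request:
{"method": "drive_tool", "body": {
  "plan": "0 -0.002 0.001 0 0 0 0; 0 -0.004 0.002 0 0 0 0; 0 -0.006 0.003 0 0 0 0; 0 -0.008 0.004 0 0 0 0; 0 -0.008 0.004 0 0 0 0"
}}

```text
t: 27.73
tcp_pos: [0.5273, -0.2314, 0.0615]
tool_rot: [0.128, -0.62, 0.758, -0.157]
contact_force: [-36.0, 6.0, 6.0]
width: 0.0
```

```bash
python3 tr.py .58; python3 pn.py pics/s_wrist.png
```

```text
t 27.73 V [ 0.5624 -0.1236] z 0.0615 F along [-36.5  -1.2] 6.0 [-0.6  -0.    1.87  0.2   0.9   1.08]
t 27.73 shift [-0.002 -0.019  0.001] turn/30 [ 0.054 -0.004 -0.005] deg 1.6
[(np.float64(0.602), 219), (np.float64(0.604), 5402), (np.float64(0.606), 3741), (np.float64(0.608), 3387), (np.float64(0.61), 3179), (np.float64(0.612), 1851)]
```

Request:
{"method": "drive_tool", "body": {
  "plan": "0 0.008 -0.004 0 0 0 0; 0 0.018 -0.008 0 0 0 0; 0 0.03 -0.014 0 0 0 0; 0 0.042 -0.02 0 0 0 0; 0 0.055 -0.025 0 0 0 0"
}}

```text
t: 28.2
tcp_pos: [0.4799, -0.2244, 0.0717]
tool_rot: [0.136, -0.616, 0.756, -0.172]
contact_force: [0.3, 0.4, -0.8]
width: -0.0
```

```bash
python3 tr.py; python3 pn.py pics/t_wrist.png
```

```text
t 28.2 V [ 0.5145 -0.126 ] z 0.0717 F along [0.2 0.4] -0.8 [-0.66 -0.14  1.99  0.23  0.91  1.01]
[(np.float64(0.602), 1153), (np.float64(0.604), 5304), (np.float64(0.606), 2925), (np.float64(0.608), 2478), (np.float64(0.61), 2149), (np.float64(0.612), 985)]
```

View pics/t_wrist.png

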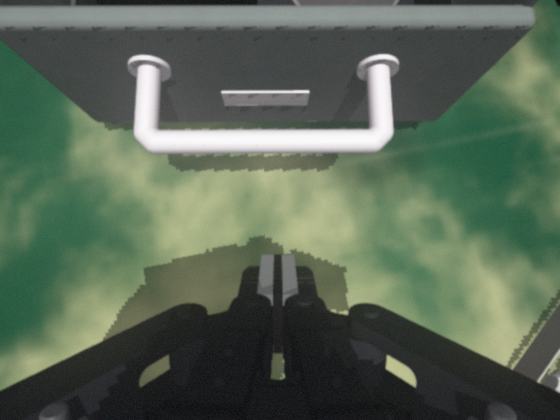

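Request:
{"method": "drive_tool", "body": {
  "plan": "0 0.02 -0.03 0 0 0 0; 0 0.02 -0.065 0 0 0 0; 0 0.02 -0.1 0 0 0 0; 0 0.02 -0.13 0.3 0 0 0; 0 0.02 -0.13 0.5 0 0 0"
}}

```text
t: 28.67
tcp_pos: [0.4105, -0.2116, 0.1919]
tool_rot: [0.212, -0.595, 0.725, -0.274]
contact_force: [0.1, -0.5, 0.8]
width: -0.0003
```

```bash
python3 tr.py; python3 pn.py pics/u_wrist.png
python3 - <<'E'
from nx5 import *
for n in("top","side"):
    cloud(n,f"pics/u_{n}.png")
    for l in("spray_can","screw_tray","small_tin","flask"):
        print(n,l,[(np.round(q['point'],3).tolist(),round(q['p'],2)) for q in eyes.find_in(n,l)[:2]])
a=cv2.imread("pics/u_side.png")[60:300,200:420];b=cv2.imread("pics/u_top.png")[60:300,220:440];cv2.imwrite("pics/u.png",cv2.resize(np.hstack([a,b]),None,fx=1.8,fy=1.8))
p,d,P=cloud("wrist");P=P.reshape(-1,3);P=P[np.isfinite(P[:,0])];V=np.c_[P[:,:2]@Rm,P[:,2]]
m=(V[:,2]>.2)&(V[:,2]<.226)&(V[:,0]>.59)&(V[:,0]<.7)&(V[:,1]<-.04)&(V[:,1]>-.2);print("unit front top",m.sum(),np.percentile(V[m,0],[.5,2,10]) if m.sum() else '')
for z0 in np.arange(.1,.22,.015):
    m=(np.abs(V[:,0]-.672)<.05)&(np.abs(V[:,1]+.08)<.04)&(V[:,2]>z0)&(V[:,2]<z0+.015)
    if m.sum()>20: print(z0.round(3),m.sum(),np.percentile(V[m],[3,50,97],axis=0).T.round(4).tolist()[:2])
E
```

```text
t 28.67 V [ 0.444  -0.1271] z 0.1919 F along [ 0.2 -0.5] 0.8 [-0.89 -0.58  2.13  0.48  1.05  0.75]
[(np.float64(0.602), 297), (np.float64(0.604), 988), (np.float64(0.606), 528), (np.float64(0.608), 448), (np.float64(0.61), 353), (np.float64(0.612), 171)]
top spray_can [([0.711, 0.004, 0.12], 0.64)]
top screw_tray [([0.401, -0.424, 0.021], 0.91)]
top small_tin [([0.478, 0.455, 0.069], 0.58)]
top flask [([0.621, -0.213, 0.131], 0.75)]
side spray_can [([0.718, 0.023, 0.101], 0.61)]
side screw_tray []
side small_tin [([0.478, 0.456, 0.07], 0.62)]
side flask [([0.628, -0.196, 0.144], 0.75)]
unit front top 0 
0.1 2900 [[0.6345, 0.6509, 0.6962], [-0.1184, -0.0807, -0.041]]
0.115 1152 [[0.6498, 0.6511, 0.6582], [-0.1092, -0.0836, -0.0571]]
0.13 1282 [[0.6502, 0.6515, 0.6563], [-0.108, -0.0827, -0.0573]]
0.145 66 [[0.6501, 0.651, 0.652], [-0.103, -0.0824, -0.0616]]
```

View pics/u.png

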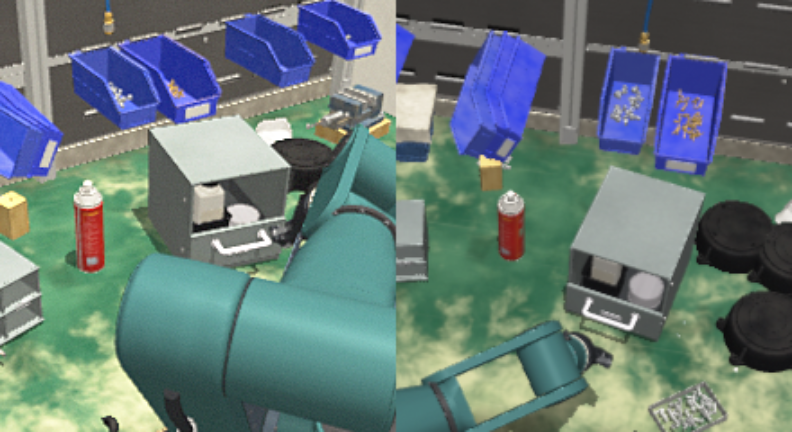

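View pics/u_wrist.png

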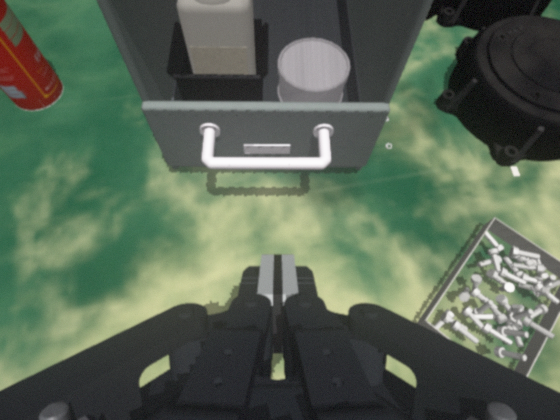

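Request:
{"method": "drive_tool", "body": {
  "plan": "0 0 0 0 0 0 0; 0 0 0 0 0 0 0"
}}

```text
t: 29.43
tcp_pos: [0.4058, -0.2068, 0.1758]
tool_rot: [0.21, -0.596, 0.731, -0.259]
contact_force: [0.6, -1.0, -0.4]
width: 0.0001
```

```bash
python3 -c "
from cell import *
print(get_obs()['contact_force'],get_obs()['joint_velocities'].round(3)); print(workorder.sign_off())"
```

```text
[ 0.62075159 -0.95089786 -0.41318122] [-0.003 -0.007  0.004 -0.     0.002 -0.002]
the job is handed in; nothing more can be done
None
```

The flask is standing cap up in the tray's pocket with the tray shut, and the job was handed in at t ≈ 29.4 s of the 72 s allowed. The hand-in reports no verdict.

**What I did:**
- I gripped the flask by its base end and drew it straight out of the rack.
- I held it upside down for just over 2 s.
- I laid it on the bench to regrip it near the cap, since the base-end grip would not have cleared the pocket walls.
- I stood it upright in the pocket, let go, and pushed the tray home by its handle with closed fingers.

**Last checks:**
- **Flask:** it stands vertical, its centre about 2–3 mm from the pocket's centre.
- **Tray:** the panel moved about 150 mm and sits against the cabinet. It stopped moving under a 36 N push and stayed put when I backed off. I could not see the click itself.
- **Robot:** it was at rest and clear of everything at hand-in.
- **Spray can and small tin:** both were within 6 mm of their first readings.

**Checks that disagreed or went less cleanly:**
- **Screw tray:** its detected position differed by about 17 mm from the first reading. I put that down to the arm hiding part of it in the first picture, as nothing went near it. The side camera did not find it at the end.
- **Joint 2:** it read -0.76, right at its range limit, once while backing off from the bench. No fault was reported.

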